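# Set two bench pegs in the carving blocks under the light bar

## Robot

A 7-joint arm with a two-finger parallel gripper is mounted at the origin on the work surface. World frame = base frame: x ahead of the robot, y to its left, z up, the work surface at z = 0. Lengths are in mm, angles in rad, forces in N, time in s.
With the tool pointing down it reaches from about 425 to 1025 mm from the base axis. Payload 3.6 kg.
Tool frame: the origin (TCP) lies at the very end of the fingers, on their centre line; the grasp point (between the pads) lies 19 mm behind it (robot.grasp_offset is the distance from the TCP to the grasp point, in mm); z points along the fingers, y is the line along which they close (so a half turn about z gives the same grasp; the last joint's range is limited). The gripper opens to 85 mm and grips with 20 to 120 N. Pads are 22 mm wide; open, the fingers measure 114 mm over their backs; the gripper's body (76 mm by 85 mm) begins 54 mm behind the grasp point. The pads swing forward as they close: fully open they stand 13 mm farther back than shut.
Start: joints at [1.214, 0.591, 0.048, 1.609, -0.033, 0.943, -0.034], TCP at [188.346, -700.111, 231.302] pointing down, gripper open.
Joint ranges: [-2.69, 2.69], [-0.47, 2.24], [-1.27, 1.36], [0.19, 2.51], [-1.53, 4.68], [0.08, 2.07], [-3.09, 3.09]. Speed limits (rad/s): [2.57, 2.57, 3.14, 3.14, 3.14, 3.14, 3.14].

## Interface

Orientations are given as [roll, pitch, yaw] about the fixed x, y, z axes, in that order (R = Rz(yaw) Ry(pitch) Rx(roll)).
In Python, from workcell import robot, get_image gives the robot as it stands. The module is installed in compiled form; this text tells all that it offers.
- The arm moves only by the tool drive_tool, never from a script. Its argument "series" is text: rows parted by semicolons, each of 7 numbers parted by spaces: the shift along the tool's x, y, z as a fraction of full scale, then the turn, a rotation vector about the tool's x, y, z as a fraction of full scale, then the opening, from 0 (shut) to 1 (fully open). In form: dx dy dz wx wy wz claw; .... A call has 1 to 5 rows; each row is the pose to reach, as a shift and turn from the pose commanded when the call began, along the tool's axes at that moment, turning the shorter way round; what a row does not reach only later rows make up. Full scale, the value 1, is 30 cm for a shift and pi rad for a turn. A row lasts 1/12 s, in which the tool goes at most 41.7 mm and 7.16 degrees, less where a joint would pass 70% of its speed; a pose out of reach is approached as far as the arm can. A call with a number of a shift or a turn outside -1 to 1 is refused whole. A call with a gripper value outside its range is refused whole. The fingers move at their own pace and stop on an object; the grip force is fixed at half the most. Time passes only in rows, so rows that repeat a pose let the fingers close. It gives the time, the measured TCP pose, the force, the opening and the grip force at its end, in the units of the state.
- robot.get_obs(): the state, without advancing time (a new reading comes with each control period).
- get_image(name): name is "scene" or "side" or "wrist"; returns a dict with "image" (384x512x3 uint8, blue, green, red), "fx", "fy", "cx", "cy" (pixels), "rvec" (rotation vector, rad) and "tvec" (3), from world to camera coordinates, as OpenCV has them. Camera axes: x right, y down, z forward; pixel columns grow to the right and rows downward; lengths in mm; the calibration is good to about 2 mm. A picture is of the moment at which its call begins. There is no depth.
- robot.job_done(): hands the job in; it is judged then, once.
The state is a dict: "time_s": time; "joints": joint angles; "qd": joint speeds; "effort": joint torques, N m; "tcp_pos": TCP position; "ee_rot": TCP orientation; "wrist_force": force on the tool from outside, world axes, zero at the start; "torque": the same for the moment, N m; "width": finger opening in mm; "grasp_force": force on a finger pad.
Only numpy, scipy, OpenCV 4.12 (cv2) and the standard library are available. Lean on these libraries where they do the work, as an engineer would, in place of code of your own. Each camera call takes 0.05 s, during which the arm holds its last target. There are 200 camera calls.

## Task

Fit the two round wooden pegs standing on the carving mats into the two blocks beneath the light bar, the thick peg in the wide bore and the slim peg in the narrow one, in either order. They are a tight fit: bring each peg up leaning well over, some 15 to 20 degrees, dip the lower edge of its foot into the bore first, then straighten it and slide it fully home, and let go of it before taking the next. Do not bump the light bar or its stand and leave the other things on the bench where they are.

Things in the scene. Friction and masses are not known exactly. Their poses are not given: they have to be found in the camera images.
- peg_thick: thick plain straight round beech peg (bench dog), 24 mm diameter and 110 mm long, 1 mm chamfer round the foot, 60 to 130 g. It starts standing upright on one of the two 3 mm thick carving mats, at random on the left or the right one. Origin: centre of the foot (its underside); z runs along the peg to its top
- peg_slim: slim plain straight round beech peg (bench dog), 18 mm diameter and 110 mm long, 1 mm chamfer round the foot, 40 to 85 g. It starts standing upright on one of the two 3 mm thick carving mats, at random on the left or the right one. Origin: centre of the foot (its underside); z runs along the peg to its top
- block_thick_hole0 (a point): centre of the mouth of the round blind bore, 25 mm wide and 40 mm deep, for the thick peg; level with the top of its pale wooden block (90 by 88 mm, top 65 mm above the table); z up the bore, x level towards the light bar. The two blocks are fixed side by side on the lamp stand, bores 91 mm apart; which is nearer the robot varies
- block_slim_hole0 (a point): centre of the mouth of the round blind bore, 19 mm wide and 40 mm deep, for the slim peg; level with the top of its pale wooden block (90 by 88 mm, top 65 mm above the table); z up the bore, x level towards the light bar. The two blocks are fixed side by side on the lamp stand, bores 91 mm apart; which is nearer the robot varies
- lamp_stand: fixed base plate (190 mm wide in y, 10 mm high, x -55 to +90 mm) under both blocks, posts at x +70, y +-84 mm and a light bar, x +25 to +85 mm, y +-100 mm, 211 to 231 mm above the table: it leaves no room for a gripper held upright over the bores (x 0, y +-45.5 mm); the robot's side is open. Origin on the table under the midpoint of the bores; x points roughly to the robot's left, z up
- jar: amber glass jar, 54 mm diameter, 85 mm high, standing beside a peg on the left mat; origin at the centre of its underside. Leave it
- oil_bottle: white bottle, 48 mm diameter, 125 mm high, standing beside a peg on the right mat; origin at the centre of its underside. Leave it
- gouge_a: palm gouge lying on the left mat, 130 mm long, 30 mm wide and high; origin under its middle, handle to its -x. Leave it
- gouge_b: palm gouge like the other, lying on the right mat. Leave it
- blank: crescent-shaped carved wooden blank lying beyond the blocks, about 85 by 165 mm, 16 mm thick; origin on the underside. Leave it
- mallet: carver's wooden mallet, hammer-shaped, 240 mm long, lying behind on the left, up to 40 mm high; origin on the underside. Leave it
- stone: grey sharpening stone, 60 by 150 by 22 mm, lying behind on the right; origin at the centre of its underside. Leave it
Mind the look-alikes: they are no part of the job. Leave any blue, purple or turquoise look-alike of the peg_thick alone.

How it is judged (in metres and radians):
On the way, in this order (a step that is already met when the one before it is completed fails the run):
1. the first peg leans at least 10 degrees with the lower edge of its foot dipped in the mouth of its own bore (((horizontal distance between peg_thick and block_thick_hole0 below 0.01 m and z of peg_thick in the frame of block_thick_hole0 between -0.012 and 0.0015 m and angle between peg_thick's own z axis and vertical between 0.17 and 0.8 rad) or (horizontal distance between peg_slim and block_slim_hole0 below 0.01 m and z of peg_slim in the frame of block_slim_hole0 between -0.012 and 0.0015 m and angle between peg_slim's own z axis and vertical between 0.17 and 0.8 rad))), for 0.1 s.
2. the first peg is upright and fully home in its bore, and let go ((((horizontal distance between peg_thick and block_thick_hole0 below 0.003 m and z of peg_thick in the frame of block_thick_hole0 below -0.037 m and angle between peg_thick's own z axis and vertical below 0.05 rad) and contact force between peg_thick and the fingers below 0.05 N) or ((horizontal distance between peg_slim and block_slim_hole0 below 0.003 m and z of peg_slim in the frame of block_slim_hole0 below -0.037 m and angle between peg_slim's own z axis and vertical below 0.05 rad) and contact force between peg_slim and the fingers below 0.05 N))), for 0.2 s.
3. with the first home, the second peg leans at least 10 degrees with the lower edge of its foot dipped in the mouth of its bore ((((horizontal distance between peg_thick and block_thick_hole0 below 0.003 m and z of peg_thick in the frame of block_thick_hole0 below -0.037 m and angle between peg_thick's own z axis and vertical below 0.05 rad) and (horizontal distance between peg_slim and block_slim_hole0 below 0.01 m and z of peg_slim in the frame of block_slim_hole0 between -0.012 and 0.0015 m and angle between peg_slim's own z axis and vertical between 0.17 and 0.8 rad)) or ((horizontal distance between peg_slim and block_slim_hole0 below 0.003 m and z of peg_slim in the frame of block_slim_hole0 below -0.037 m and angle between peg_slim's own z axis and vertical below 0.05 rad) and (horizontal distance between peg_thick and block_thick_hole0 below 0.01 m and z of peg_thick in the frame of block_thick_hole0 between -0.012 and 0.0015 m and angle between peg_thick's own z axis and vertical between 0.17 and 0.8 rad)))), for 0.1 s.
4. both pegs are upright and fully home (horizontal distance between peg_thick and block_thick_hole0 below 0.003 m and z of peg_thick in the frame of block_thick_hole0 below -0.037 m and angle between each of peg_thick, peg_slim's own z axis and vertical below 0.05 rad and horizontal distance between peg_slim and block_slim_hole0 below 0.003 m and z of peg_slim in the frame of block_slim_hole0 below -0.037 m), for 0.2 s.
At the end, for the whole second after the job is handed in: the thick peg stands in the wide bore and the slim peg in the narrow bore, each within 3 mm of the bore's bottom (foot at least 37 mm below the block's top), within 3 mm of its axis, within 3 degrees of upright, at rest and released (all of step 4 and linear speed of each of peg_thick, peg_slim below 0.02 m/s); the robot touches nothing.
It fails at once if a bystander (jar, bottle, gouges, blank, mallet or stone) is shifted by more than 25 mm (distance of any of gouge_a, gouge_b, jar, oil_bottle, blank, mallet, stone from where it was at the start of the episode above 0.025 m).
It fails at once if the robot pushes the light bar or its stand with more than 15 N (contact force between any of the arm, the fingers and lamp_stand above 15 N).
It fails at once if a peg bumps the light bar or its stand with more than 15 N (contact force between any of peg_thick, peg_slim and lamp_stand above 15 N).
It also fails if it takes over 72 s, if anything falls off the work surface, if the arm or the gripper's body presses on something with over 40 N, if the wrist force passes 120 N, or if a joint passes its speed limit or range.

## Working session

There is one attempt and no reset: what is moved stays moved. The work goes in short steps, Python scripts to look and compute and a tool call to move; the robot and the scene stay as the last step left them, time stands still between calls to the robot, and variables do not carry over. Pictures are saved under pics/ and viewed, at most 10 in all, crops included, and the job is handed in when it is done.

Besides the shell and the picture viewer there is one more tool, called after "Emit:" as name(argument=value, ...) on one line, values as JSON. drive_tool: Moves the arm, as the interface text tells. Shift numbers are shares of 30 cm and turn numbers shares of pi rad, none past 1 either way. Its arguments: {"type":"object","properties":{"series":{"type":"string"}},"required":["series"]}

```bash
mkdir -p pics; cat > h.py <<'E'
import numpy as np, cv2, json
from scipy.spatial.transform import Rotation as R
from workcell import robot, get_image
def snap(n,f):
    d=get_image(n); cv2.imwrite(f'pics/{f}.png',d['image']); 
    np.savez(f'pics/{f}.npz',**{k:np.array(v) for k,v in d.items()}); return d
def load(f): return dict(np.load(f'pics/{f}.npz'))
def KRt(d):
    K=np.array([[d['fx'],0,d['cx']],[0,d['fy'],d['cy']],[0,0,1]],float)
    return K,cv2.Rodrigues(np.array(d['rvec'],float))[0],np.array(d['tvec'],float).reshape(3)
def ray(d,u,v):
    K,r,t=KRt(d); return -r.T@t, r.T@np.linalg.inv(K)@np.array([u,v,1.])
def at_z(d,u,v,z):
    o,q=ray(d,u,v); return o+q*(z-o[2])/q[2]
def proj(d,p):
    K,r,t=KRt(d); c=K@(r@np.array(p,float)+t); return c[:2]/c[2]
E
python3 - <<'E'
from h import *
a=snap('scene','scene0');b=snap('side','side0');c=snap('wrist','wrist0')
for d in(a,b,c): print(d['fx'],ray(d,256,192))
print(robot.get_obs())
cv2.imwrite('pics/ab.png',cv2.resize(np.vstack([a['image'],b['image']]),None,fx=.78,fy=.78))
E
```

```text
399.2776575152907 (array([1144.79219565, -219.88320084, 1041.32622751]), array([-0.54519136,  0.17032376, -0.82083146]))
379.60304434779187 (array([-72.85668715, 548.2120135 , 842.97418424]), array([ 0.51108553, -0.50396234, -0.69634388]))
322.70016883326593 (array([ 250.84938583, -683.08043509,  372.52773584]), array([-0.26462714, -0.06394943, -0.96231304]))
{'time_s': 0.15, 'joints': array([ 1.21450556,  0.59195789,  0.04830525,  1.60954392, -0.03329129,
        0.9427058 , -0.03369299]), 'qd': array([-0.0014753 , -0.00262931,  0.00161031, -0.00602459,  0.00043189,
       -0.00166184, -0.00123424]), 'effort': array([ 3.08748364e-03, -5.49249279e+01,  1.54949170e+00, -1.98453248e+01,
        9.50141635e-03,  5.65691022e-03, -6.13916342e-06]), 'tcp_pos': array([ 188.18110014, -699.47387109,  230.36160236]), 'ee_rot': array([-3.13978535e+00,  1.06917979e-04,  2.62886559e-01]), 'wrist_force': array([ 0.40930758, -0.22113779,  0.02024098]), 'torque': array([ 0.01934748, -0.02086015,  0.06824375]), 'grasp_force': 0.0, 'width': 85.30285385038499}
```

View pics/scene0.png

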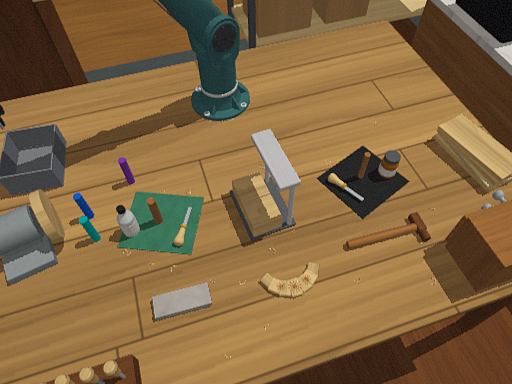

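View pics/side0.png

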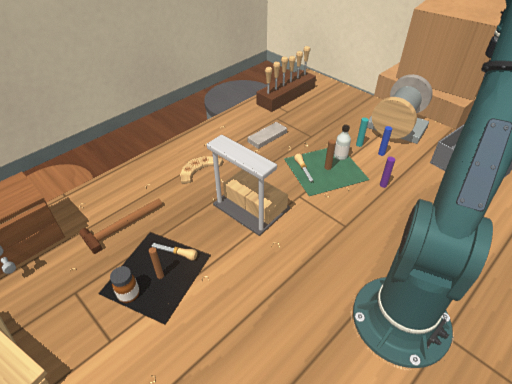

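The scene picture shows the black left mat at about (364,182), with the jar at (389,163), a brown peg at (364,165) and gouge_a at (345,186). The green right mat at about (162,222) has a brown peg at (154,210), the bottle at (127,221) and gouge_b at (183,227). The lamp stand with its blocks is at (262,195).

Things that could be taken for the pegs are purple (126,171), blue (84,206) and turquoise (89,229). These are look-alikes to leave. The two brown ones on the mats are the pegs. A close crop will show which is thick and which is slim.

```bash
python3 - <<'E'
from h import *
a=load('scene0');b=load('side0')
def cr(d,u,v,s=35,z=400): return cv2.resize(d['image'][v-s:v+s,u-s:u+s],(z,z),interpolation=cv2.INTER_CUBIC)
m=np.vstack([np.hstack([cr(a,154,210,z=300),cr(a,364,168,z=300)]),np.hstack([cr(a,266,200,45,z=300),cr(b,250,190,45,z=300)])])
cv2.imwrite('pics/m1.png',m)
# base (mat z=3) and top (z=113) guess
for n,f,t in(('green',(156,222),(152,199)),('black',(362,177),(367,154))):
    print(n,at_z(a,*f,3),at_z(a,*t,113))
E
```

```text
green [ 462.69649054 -325.3415352     3.        ] [ 456.864523   -311.48718077  113.        ]
black [509.49081225 339.24617608   3.        ] [503.42321076 333.88705376 113.        ]
```

View pics/m1.png

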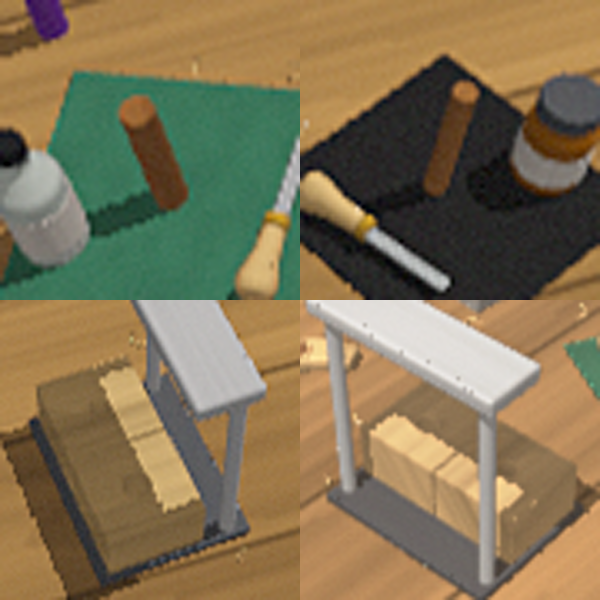

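The peg on the green right mat is the wider one (about 8.4 px against 6.3 px), so it is the thick peg, and the slim peg is on the black left mat. Next I'll fit the stand pose and the peg, jar and bottle positions.

```bash
python3 - <<'E'
from h import *
from scipy.optimize import least_squares
a=load('scene0');b=load('side0')
obs=[(a,(-55,95,10),(231,191)),(a,(-55,-95,10),(252.5,240.5)),(a,(90,-95,10),(295,226)),
(b,(90,-95,10),(213.4,203.5)),(b,(90,95,10),(261,234)),(b,(-55,95,10),(294,205))]
def w(q,p):
    c,s=np.cos(q[2]),np.sin(q[2]); return (q[0]*100+c*p[0]-s*p[1],q[1]*100+s*p[0]+c*p[1],p[2])
f=lambda q:np.concatenate([proj(d,w(q,p))-u for d,p,u in obs])
r=least_squares(f,[4.5,0,1.6]);print(r.x,r.fun.round(1))
q=r.x; print('bores',w(q,(0,45.5,65)),w(q,(0,-45.5,65)))
def tri(pts):
    A=0;B=0
    for d,u in pts:
        o,v=ray(d,*u);v/=np.linalg.norm(v);M=np.eye(3)-np.outer(v,v);A=A+M;B=B+M@o
    return np.linalg.solve(A,B)
print('thick top',tri([(a,(151.5,198)),(b,(330,143.5))]),'slim top',tri([(a,(367.5,154)),(b,(153.5,250))]))
print('bottle base',at_z(a,134,233,3),'jar base',at_z(a,386,175,3))
for n,p in(('scene thick foot',(154,221)),('scene slim foot',(361.5,177))):print(n,at_z(a,*p,3))
E
```

```text
[ 5.14949226 -0.26142803  1.6500306 ] [-3.3 -0.7 -1.9 -1.1  0.5 -3.6 -1.1 -1.5 -1.4 -1.  -3.7 -0.2]
bores (np.float64(469.5919778329192), np.float64(-29.74419175256147), 65) (np.float64(560.3064750363288), np.float64(-22.54141470946341), 65)
thick top [ 454.02486947 -309.64617393  109.93165945] slim top [500.46028275 334.55835587 109.72045831]
bottle base [ 479.31908336 -394.25310174    3.        ] jar base [527.21194563 416.41341323   3.        ]
scene thick foot [ 457.25811163 -330.47347205    3.        ]
scene slim foot [508.97050885 337.7197154    3.        ]
```

```bash
cat >> h.py <<'E'
def tool(yaw,tilt):  # tool x toward yaw, z tilted by tilt toward yaw (deg)
    return R.from_euler('z',yaw,degrees=True)*R.from_euler('x',180,degrees=True)*R.from_euler('y',tilt,degrees=True)
def delta(grasp,yaw,tilt,o=None,tcp=False):
    o=o or robot.get_obs(); Rc=R.from_euler('xyz',o['ee_rot']); Rt=tool(yaw,tilt)
    p=np.array(grasp,float)+(0 if tcp else 19*Rt.as_matrix()[:,2])
    d=Rc.inv().apply(p-o['tcp_pos']); w=(Rc.inv()*Rt).as_rotvec()
    print('d',(d/300).round(4),'w',(w/np.pi).round(4),'rows',(np.linalg.norm(d)/41.7).round(1),(np.degrees(np.linalg.norm(w))/7.16).round(1))
def st():
    o=robot.get_obs();Rc=R.from_euler('xyz',o['ee_rot']).as_matrix();z=Rc[:,2]
    print('t',o['time_s'],'grasp',(o['tcp_pos']-19*z).round(1),'tilt',np.degrees(np.arccos(-z[2])).round(2),'yaw',np.degrees(np.arctan2(Rc[1,0],Rc[0,0])).round(2),'J',np.round(o['joints'],2),'F',np.round(o['wrist_force'],1),'w',round(o['width'],1),'g',round(o['grasp_force'],1))
E
python3 - <<'E'
from h import *
yaw=np.degrees(.2629)
Rt=tool(yaw,40);z=Rt.as_matrix()[:,2];print(Rt.as_matrix().round(2))
g=np.array([455,-312,88]); delta(g-110*z+[0,0,20],yaw,40)
E
```

```text
[[ 0.74  0.26  0.62]
 [ 0.2  -0.97  0.17]
 [ 0.64  0.   -0.77]]
d [ 0.9995 -1.0158  0.1772] w [-6.000e-04  2.223e-01 -2.000e-04] rows 10.3 5.6
```

Emit:
drive_tool(series="0.5 -0.5 0 0 0.222 0 0.6; 0.5 -0.5 0 0 0.222 0 0.6; 0.5 -0.5 0 0 0.222 0 0.6; 0.5 -0.5 0 0 0.222 0 0.6; 0.5 -0.5 0 0 0.222 0 0.6")

```text
time_s: 0.57
tcp_pos: [292.8, -518.8, 232.4]
ee_rot: [3.138, -0.629, 0.263]
wrist_force: [0.6, 0.1, -1.3]
width: 51.4
grasp_force: 0.0
```

```bash
python3 - <<'E'
from h import *
st()
yaw=np.degrees(.2629)
z=tool(yaw,40).as_matrix()[:,2]
g=np.array([455,-312,88]); delta(g-110*z+[0,0,20],yaw,40)
E
```

```text
t 0.5667 grasp [ 282.  -521.7  247.8] tilt 36.03 yaw 15.1 J [ 1.58  0.51 -0.4   1.98 -0.67  0.75  0.44] F [ 0.6  0.1 -1.3] w 51.4 g 0.0
d [ 0.3024 -0.5266  0.4436] w [0.001  0.022  0.0002] rows 5.4 0.6
```

Emit:
drive_tool(series="0.1 -0.2 0.05 0 0.022 0 0.6; 0.3 -0.52 0.4 0 0.022 0 0.6; 0.3 -0.52 0.44 0 0.022 0 0.6; 0.3 -0.52 0.44 0 0.022 0 0.6; 0.3 -0.52 0.44 0 0.022 0 0.6")

```text
time_s: 0.98
tcp_pos: [386.7, -344.4, 182.8]
ee_rot: [3.14, -0.692, 0.263]
wrist_force: [1.7, -0.8, -0.8]
width: 50.9
grasp_force: 0.0
```

```bash
python3 - <<'E'
from h import *
st(); d=snap('wrist','w1')
o=ray(d,256,192)[0];Rc=R.from_euler('xyz',robot.get_obs()['ee_rot'])
print(o)
for z in (3,113): print(proj(d,(455,-312,z)))
E
```

```text
t 0.9833 grasp [ 375.  -347.5  197.5] tilt 39.64 yaw 15.05 J [ 1.56  0.55 -0.73  2.3  -1.1   0.32  0.69] F [ 1.7 -0.8 -0.8] w 50.9 g 0.0
[ 346.74459463 -355.16207539  334.43736496]
[244.63079628 217.99484359]
[239.60831838 170.88408376]
```

View pics/w1.png

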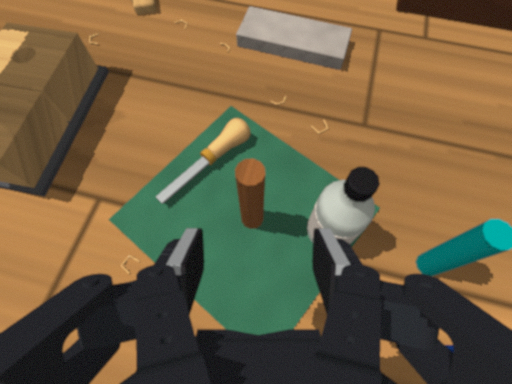

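Wrist picture: the thick peg's top is at (251,170) and its foot at about (252,222). The bottle cap is at (361,183). The gouge lies at upper left, clear of the reach.

```bash
python3 - <<'E'
from h import *
d=load('w1')
t=at_z(d,251,169,113);print('top',t,'foot',at_z(d,252,221,3),'bottle cap',at_z(d,361,180,128))
st()
yaw=np.degrees(.2629); z=tool(yaw,40).as_matrix()[:,2]
g=np.array([t[0],t[1],88])
delta(g-50*z,yaw,40);delta(g,yaw,40)
E
```

```text
top [ 458.87439812 -320.06385844  113.        ] foot [ 453.7754285  -320.61893812    3.        ] bottle cap [ 463.10215919 -400.41771559  128.        ]
t 1.0333 grasp [ 377.6 -336.2  196.7] tilt 39.96 yaw 15.48 J [ 1.56  0.55 -0.74  2.31 -1.1   0.32  0.69] F [ 1.9  5.5 -0.5] w 50.9 g 0.0
d [-0.0215  0.0243  0.2876] w [-0.0053  0.0003  0.0018] rows 2.1 0.1
d [-0.0214  0.027   0.4543] w [-0.0053  0.0003  0.0018] rows 3.3 0.1
```

```bash
cat >> h.py <<'E'
def brown(d,box,lo=(5,90,40),hi=(18,255,200),save=None):
    u0,v0,u1,v1=box; im=d['image'][v0:v1,u0:u1]; m=cv2.inRange(cv2.cvtColor(im,cv2.COLOR_BGR2HSV),lo,hi)
    n,l,s,c=cv2.connectedComponentsWithStats(m); i=1+np.argmax(s[1:,4]); p=np.argwhere(l==i)[:,::-1]+[u0,v0]
    r=cv2.minAreaRect(p.astype(np.float32)); return p,r,cv2.boxPoints(r)
E
python3 - <<'E'
from h import *
st(); d=snap('wrist','w2'); st()
p,r,b=brown(d,(200,130,310,260)); print(r,b,len(p))
t=np.array([p[:,0].min(),p[:,1].min(),p[:,0].max(),p[:,1].max()]);print(t)
w=(t[2]-t[0])
print('top',at_z(d,(t[0]+t[2])/2,t[1]+12,113)); 
for c in((455,-312),(456,-318)): print(proj(d,(*c,113)),proj(d,(*c,3)))
E
```

```text
t 1.0333 grasp [ 377.6 -336.2  196.7] tilt 39.96 yaw 15.48 J [ 1.56  0.55 -0.74  2.31 -1.1   0.32  0.69] F [ 1.9  5.5 -0.5] w 50.9 g 0.0
t 1.0833 grasp [ 376.5 -339.4  197. ] tilt 39.93 yaw 15.37 J [ 1.56  0.55 -0.74  2.31 -1.1   0.33  0.68] F [-0.4 -0.1  0.1] w 51.1 g 0.0
((266.5, 199.0), (68.0, 29.0), 90.0) [[252. 165.]
 [281. 165.]
 [281. 233.]
 [252. 233.]] 1590
[252 165 281 233]
top [ 457.64721684 -319.71858215  113.        ]
[255.84874337 177.53742152] [257.30735631 223.64110773]
[263.75958033 178.31039924] [262.93905443 224.23613691]
```

```bash
python3 - <<'E'
from h import *
yaw=np.degrees(.2629); z=tool(yaw,40).as_matrix()[:,2]
g=np.array([457,-320,88])
delta(g-55*z,yaw,40);delta(g,yaw,40)
E
```

```text
d [-0.0219  0.0118  0.2723] w [-0.0045  0.0004  0.0013] rows 2.0 0.1
d [-0.0217  0.0144  0.4556] w [-0.0045  0.0004  0.0013] rows 3.3 0.1
```

Emit:
drive_tool(series="-0.022 0.012 0.12 -0.004 0 0 0.6; -0.022 0.012 0.24 -0.004 0 0 0.6; -0.022 0.012 0.272 -0.004 0 0 0.6; -0.022 0.012 0.272 -0.004 0 0 0.6; -0.022 0.012 0.272 -0.004 0 0 0.6")

```text
time_s: 1.5
tcp_pos: [433.1, -340.5, 118.8]
ee_rot: [3.141, -0.692, 0.257]
wrist_force: [0.5, 0.0, 0.5]
width: 51.1
grasp_force: 0.0
```

```bash
python3 - <<'E'
from h import *
st(); d=snap('wrist','w3'); st()
p,r,b=brown(d,(190,130,330,290)); print(r,len(p))
for v in np.unique(p[:,1])[::6]: q=p[p[:,1]==v][:,0];print(v,q.min(),q.max())
print(proj(d,(457,-320,113)),proj(d,(457,-320,3)))
yaw=np.degrees(.2629); z=tool(yaw,40).as_matrix()[:,2]
delta((457,-320,88),yaw,40)
E
```

```text
t 1.5 grasp [ 421.4 -343.5  133.5] tilt 39.65 yaw 14.72 J [ 1.54  0.76 -0.86  2.29 -1.53  0.08  1.13] F [0.5 0.  0.5] w 51.1 g 0.0
t 1.55 grasp [ 420.9 -343.8  133.9] tilt 39.59 yaw 14.74 J [ 1.54  0.76 -0.86  2.29 -1.53  0.08  1.13] F [-0.4 -0.2  0.7] w 51.2 g 0.0
((231.46572875976562, 215.5603485107422), (83.4525375366211, 42.17852020263672), 88.63607025146484) 2775
174 224 237
180 215 247
186 211 251
192 210 252
198 210 252
204 212 251
210 214 252
216 217 251
222 219 252
228 221 252
234 223 253
240 225 253
246 227 253
252 230 251
[231.47308502 191.88102189] [241.02313665 244.67433879]
d [ 0.0082 -0.0471  0.2049] w [ 0.0019  0.0023 -0.0014] rows 1.5 0.1
```

View pics/w3.png

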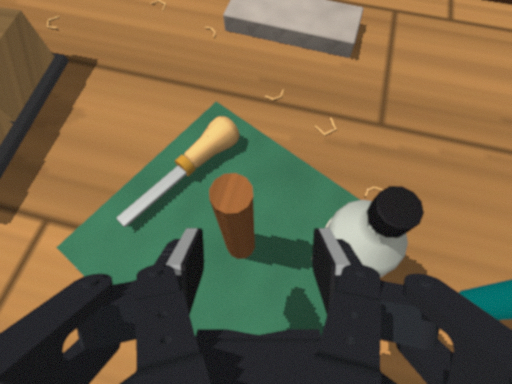

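Joints 5 and 6 are at their limits here, because leaning toward the robot uses up the wrist. I'll fit a kinematic model from the recorded poses so I can choose reachable lean directions.

```bash
cat > kin.py <<'E'
import numpy as np
from scipy.spatial.transform import Rotation as R
from scipy.optimize import least_squares
def fk(J,k):
    # k: c, d1,d3,d5,d7, a3,a5,a6, cy, signs
    s=k['s']; p=np.array([0,0,k['p'][1]]); q=R.from_euler('z',k['p'][0])
    L=[0,0,k['p'][2],0,k['p'][3],0,k['p'][4]]; A=[0,0,k['p'][5],-k['p'][5]+0*k['p'][6],k['p'][6],k['p'][7],0]
    for i,ax in enumerate('zyzyzyz'):
        q=q*R.from_euler(ax,s[i]*J[i]); p=p+q.apply([A[i],0,L[i]])
    return p,q*R.from_euler('z',k['p'][8])
E
python3 - <<'E'
from kin import *; import itertools,pickle
from workcell import robot
z=lambda x:x
D=[([1.2145,.59196,.0483,1.60954,-.0333,.9427,-.0337],[188.2,-699.5,230.4],R.from_euler('xyz',[-3.1398,.0001,.2629])),]
def T(yaw,tilt): return R.from_euler('z',yaw,degrees=True)*R.from_euler('x',180,degrees=True)*R.from_euler('y',tilt,degrees=True)
for J,p,r in [([1.58,.51,-.4,1.98,-.67,.75,.44],[292.8,-518.8,232.4],R.from_euler('xyz',[3.138,-.629,.263])),
 ([1.56,.55,-.73,2.30,-1.1,.32,.69],[386.7,-344.4,182.8],R.from_euler('xyz',[3.14,-.692,.263]))]: D.append((J,p,r))
o=robot.get_obs(); D.append((o['joints'],o['tcp_pos'],R.from_euler('xyz',o['ee_rot'])))
best=[]
for sg in itertools.product([1,-1],repeat=3):
  s=[sg[0],1,sg[1],1,sg[2],1,sg[0]]
  for s7 in(1,-1):
   s=s[:6]+[s7]
   for c in np.arange(-3,3.1,1):
    for g in (0,1.57,3.14,-1.57):
     def f(p):
      out=[]
      for J,P,r in D:
        a,b=fk(J,dict(p=p,s=s)); out+=list((a-P)/10)+list((b.inv()*r).as_rotvec()*15)
      return np.array(out+list((np.array(p[5:8]))/300))
     r=least_squares(f,[c,300,400,400,250,0,0,0,g],x_scale=[1,100,100,100,100,50,50,50,1],max_nfev=25)
     best.append((r.cost,s,r.x))
best.sort(key=lambda b:b[0])
for b in best[:4]: print(round(b[0],3),b[1],b[2].round(2))
pickle.dump(dict(s=best[0][1],p=best[0][2]),open('k.pkl','wb'))
for J,P,r in D:
    a,b=fk(J,dict(p=best[0][2],s=best[0][1]));print((a-P).round(1),np.degrees((b.inv()*r).magnitude()).round(2))
E
```

```text
0.696 [-1, 1, -1, 1, -1, 1, -1] [-6.0000e-02  2.7305e+02  6.5687e+02  4.9400e+02  3.0336e+02 -2.4220e+01
 -1.6920e+01  1.7750e+01  1.5200e+00]
0.696 [-1, 1, -1, 1, -1, 1, -1] [-6.0000e-02  2.7305e+02  6.5687e+02  4.9400e+02  3.0336e+02 -2.4220e+01
 -1.6920e+01  1.7750e+01  1.5200e+00]
0.696 [-1, 1, -1, 1, -1, 1, -1] [-6.0000e-02  2.7305e+02  6.5687e+02  4.9400e+02  3.0336e+02 -2.4220e+01
 -1.6920e+01  1.7750e+01  1.5200e+00]
0.696 [-1, 1, -1, 1, -1, 1, -1] [-6.0000e-02  2.7305e+02  6.5687e+02  4.9400e+02  3.0336e+02 -2.4220e+01
 -1.6920e+01  1.7750e+01  1.5200e+00]
[1.7 2.2 1. ] 0.64
[ 1.6 -2.8  0.1] 1.95
[ 0.3  2.8 -2.6] 2.27
[-1.1 -1.8  1.5] 2.19
```

```bash
cat >> kin.py <<'E'
import pickle
lo=np.array([-2.69,-.47,-1.27,.19,-1.53,.08,-3.09]);hi=np.array([2.69,2.24,1.36,2.51,4.68,2.07,3.09])
def T(yaw,tilt): return R.from_euler('z',yaw,degrees=True)*R.from_euler('x',180,degrees=True)*R.from_euler('y',tilt,degrees=True)
def ik(g,yaw,tilt,k,seeds):
    r=T(yaw,tilt); P=np.array(g,float)+19*r.as_matrix()[:,2]; best=(-9,None)
    for s in seeds:
        def f(J):
            a,b=fk(J,k); m=np.minimum(J-lo,hi-J)
            return np.r_[(a-P)/5,(b.inv()*r).as_rotvec()*20,np.maximum(0,.35-m)*.5]
        q=least_squares(f,s,bounds=(lo,hi),max_nfev=40)
        if abs(q.fun[:6]).max()<.6:
            m=np.minimum(q.x-lo,hi-q.x).min()
            if m>best[0]: best=(m,q.x)
    return best
E
cat > scan.py <<'E'
from kin import *
k=pickle.load(open('k.pkl','rb')); rng=np.random.default_rng(0)
from workcell import robot
S=[robot.get_obs()['joints'].clip(lo+.01,hi-.01),np.array([1.2,.6,0,1.6,0,.94,0])]+[lo+(hi-lo)*rng.uniform(.15,.85,7) for _ in range(5)]
def show(n,g,yaws,tilts):
    for t in tilts: print(n,t,[(y,round(ik(g,y,t,k,S)[0],2)) for y in yaws])
show('thick',(457,-320,88),(-120,-90,-60,-30,0,30,60),(40,))
show('slim',(501,335,88),(30,60,90,120,150,-90),(40,))
show('near',(470,-50,146),(60,90,120,140),(58,40))
show('near dn',(470,-30,110),(60,90,120,140),(40,))
show('far',(560,-45,146),(60,90,120,140),(58,40))
E
time python3 scan.py
```

```text
thick 40 [(-120, np.float64(0.46)), (-90, np.float64(0.27)), (-60, np.float64(0.11)), (-30, np.float64(0.07)), (0, np.float64(0.16)), (30, np.float64(0.33)), (60, np.float64(0.52))]
slim 40 [(30, np.float64(0.16)), (60, np.float64(0.21)), (90, np.float64(0.18)), (120, np.float64(0.56)), (150, np.float64(0.74)), (-90, np.float64(0.78))]
near 58 [(60, np.float64(0.18)), (90, np.float64(0.42)), (120, np.float64(0.61)), (140, np.float64(0.66))]
near 40 [(60, np.float64(0.19)), (90, np.float64(0.37)), (120, np.float64(0.52)), (140, np.float64(0.59))]
near dn 40 [(60, np.float64(0.16)), (90, np.float64(0.35)), (120, np.float64(0.5)), (140, np.float64(0.58))]
far 58 [(60, np.float64(0.33)), (90, np.float64(0.58)), (120, np.float64(0.71)), (140, np.float64(0.55))]
far 40 [(60, np.float64(0.35)), (90, np.float64(0.54)), (120, np.float64(0.71)), (140, np.float64(0.79))]
real	0m5.457s
user	0m5.923s
sys	0m0.082s
```

```bash
python3 - <<'E'
from h import *
z=tool(27,35).as_matrix()[:,2]; g=np.array([457,-320,95])
print(z); delta(g-75*z+[0,0,25],27,35)
E
python3 - <<'E'
import sys; sys.argv=['']
exec(open('scan.py').read().split("show('thick'")[0])
for g,y,t in (((457,-320,95),27,35),((410,-340,170),27,35)): print(ik(g,y,t,k,S))
E
```

```text
[ 0.51106035  0.26039825 -0.81915204]
d [ 0.0925 -0.0233 -0.1251] w [ 0.0421 -0.0253 -0.0542] rows 1.1 1.8
(np.float64(0.31820960877982774), array([ 1.09115514,  0.69960994, -0.35387305,  2.18756543, -1.2067629 ,
        0.39820961,  0.89565731]))
(np.float64(0.3277335430176205), array([ 1.37853633,  0.59830234, -0.61504243,  2.18226646, -0.69371117,
        0.42994203,  0.41260557]))
```

Emit:
drive_tool(series="0.05 0 -0.125 0.02 -0.012 -0.027 0.55; 0.09 -0.023 -0.125 0.042 -0.025 -0.054 0.55; 0.09 -0.023 -0.125 0.042 -0.025 -0.054 0.55; 0.09 -0.023 -0.125 0.042 -0.025 -0.054 0.55; 0.09 -0.023 -0.125 0.042 -0.025 -0.054 0.55")

```text
time_s: 1.97
tcp_pos: [429.6, -336.4, 169.5]
ee_rot: [3.129, -0.611, 0.48]
wrist_force: [-0.3, -0.5, 0.1]
width: 47.5
grasp_force: 0.0
```

```bash
python3 - <<'E'
from h import *
st(); d=snap('wrist','w4'); st()
p,r,b=brown(d,(190,130,330,290)); print(r,len(p),p.min(0),p.max(0))
print(proj(d,(457,-320,113)),proj(d,(457,-320,3)))
z=tool(27,35).as_matrix()[:,2]; g=np.array([457,-320,95])
delta(g-30*z,27,35);delta(g,27,35)
E
```

```text
t 1.9667 grasp [ 419.8 -341.2  185. ] tilt 34.99 yaw 27.52 J [ 1.19  0.52 -0.38  2.2  -0.97  0.5   0.65] F [-0.3 -0.5  0.1] w 47.5 g 0.0
t 2.0167 grasp [ 419.  -340.4  183.5] tilt 35.03 yaw 27.35 J [ 1.19  0.52 -0.38  2.2  -0.97  0.5   0.65] F [ 0.3 -0.2 -0.5] w 46.9 g 0.0
((253.5, 222.0), (56.0, 33.0), 90.0) 1463 [237 194] [270 250]
[253.81471236 209.43845741] [253.92074388 240.04294141]
d [-0.0517 -0.0051  0.224 ] w [ 0.0019 -0.0001  0.0016] rows 1.7 0.1
d [-0.0517 -0.0057  0.324 ] w [ 0.0019 -0.0001  0.0016] rows 2.4 0.1
```

Emit:
drive_tool(series="-0.052 -0.005 0.08 0.002 0 0.002 0.55; -0.052 -0.005 0.17 0.002 0 0.002 0.55; -0.052 -0.005 0.25 0.002 0 0.002 0.55; -0.052 -0.005 0.324 0.002 0 0.002 0.55; -0.052 -0.005 0.324 0.002 0 0.002 0.55")

```text
time_s: 2.43
tcp_pos: [465.1, -310.6, 74.4]
ee_rot: [-3.124, -0.614, 0.461]
wrist_force: [-0.2, 0.5, -0.3]
width: 46.8
grasp_force: 0.0
```

```bash
python3 - <<'E'
from h import *
st();delta((457,-320,95),27,35); d=snap('wrist','w5'); print(brown(d,(150,130,360,330))[1])
print(proj(d,(457,-320,113)))
E
```

```text
t 2.4333 grasp [ 455.4 -315.8   89.9] tilt 35.19 yaw 26.4 J [ 1.22  0.74 -0.56  2.21 -1.16  0.25  0.85] F [-0.2  0.5 -0.3] w 46.8 g 0.0
d [ 0.0084  0.0153 -0.0151] w [-0.0038 -0.001  -0.0027] rows 0.2 0.1
((267.5000305175781, 254.50003051757812), (66.46803283691406, 67.88224792480469), 45.0)
[269.19524159 252.09148798]
```

View pics/w5.png

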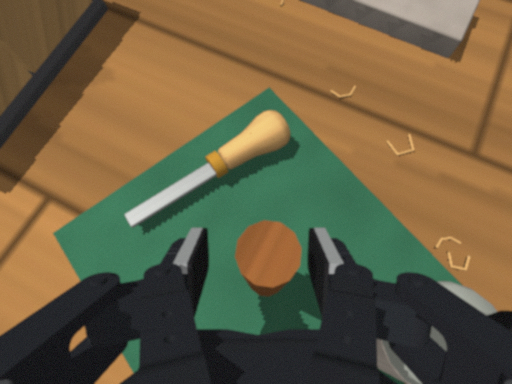

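The peg top at (268,253) lies midway between the pads, so I'll centre on it and close.

Emit:
drive_tool(series="0.006 0.014 0 -0.004 0 -0.003 0.55; 0.006 0.014 0 -0.004 0 -0.003 0.3; 0.006 0.014 0 -0.004 0 -0.003 0; 0.006 0.014 0 -0.004 0 -0.003 0; 0.006 0.014 0 -0.004 0 -0.003 0")

```text
time_s: 2.9
tcp_pos: [468.7, -317.1, 78.7]
ee_rot: [3.129, -0.611, 0.48]
wrist_force: [0.5, 0.2, -1.2]
width: 22.7
grasp_force: 58.7
```

Emit:
drive_tool(series="0 0 0 0 0 0 0; 0 0 0 0 0 0 0; 0 0 0 0 0 0 0; 0 0 0 0 0 0 0; 0 0 0 0 0 0 0")

```text
time_s: 3.32
tcp_pos: [469.2, -316.8, 78.6]
ee_rot: [3.129, -0.612, 0.48]
wrist_force: [-2.1, -1.7, 6.1]
width: 23.0
grasp_force: 59.1
```

```bash
python3 - <<'E'
from h import *
st()
E
```

```text
t 3.3167 grasp [ 459.4 -321.6   94.1] tilt 35.09 yaw 27.49 J [ 1.23  0.74 -0.57  2.21 -1.17  0.23  0.87] F [-2.1 -1.7  6.1] w 23.0 g 59.1
```

Emit:
drive_tool(series="0.07 0 -0.1 0 0 0 0; 0.15 0 -0.21 0 0 0 0; 0.22 0 -0.31 0 0 0 0; 0.27 0 -0.39 0 0 0 0; 0.27 0 -0.39 0 0 0 0")

```text
time_s: 3.73
tcp_pos: [470.1, -316.8, 226.0]
ee_rot: [3.119, -0.614, 0.488]
wrist_force: [-0.2, -1.3, -0.9]
width: 22.6
grasp_force: 59.1
```

```bash
python3 - <<'E'
from h import *
st()
delta((505,-180,225),95,35)
E
```

```text
t 3.7333 grasp [ 460.3 -321.5  241.5] tilt 35.21 yaw 27.95 J [ 1.06  0.42 -0.31  2.15 -0.93  0.57  0.49] F [-0.2 -1.3 -0.9] w 22.6 g 59.1
d [ 0.2384 -0.3869  0.2268] w [ 0.2208  0.0026 -0.3052] rows 3.7 9.5
```

Emit:
drive_tool(series="0.05 -0.08 0.045 0.221 0.003 -0.305 0; 0.1 -0.16 0.09 0.221 0.003 -0.305 0; 0.14 -0.22 0.13 0.221 0.003 -0.305 0; 0.18 -0.28 0.17 0.221 0.003 -0.305 0; 0.22 -0.34 0.2 0.221 0.003 -0.305 0")

```text
time_s: 4.15
tcp_pos: [499.2, -183.2, 207.0]
ee_rot: [-3.139, -0.615, 1.103]
wrist_force: [0.2, 0.0, -0.9]
width: 22.4
grasp_force: 59.1
```

```bash
python3 - <<'E'
from h import *
st()
delta((505,-180,225),95,35)
E
```

```text
t 4.15 grasp [ 494.3 -193.   222.6] tilt 35.22 yaw 63.19 J [ 0.89  0.5  -0.38  2.07 -0.65  0.76  0.59] F [ 0.2  0.  -0.9] w 22.4 g 59.1
d [ 0.0447 -0.0066  0.0218] w [ 0.1009 -0.0013 -0.1445] rows 0.4 4.4
```

Emit:
drive_tool(series="0.045 -0.006 0.022 0.101 0 -0.144 0; 0.045 -0.006 0.022 0.101 0 -0.144 0; 0.045 -0.006 0.022 0.101 0 -0.144 0; 0.045 -0.006 0.022 0.101 0 -0.144 0; 0.045 -0.006 0.022 0.101 0 -0.144 0")

```text
time_s: 4.57
tcp_pos: [506.5, -170.1, 209.8]
ee_rot: [3.138, -0.615, 1.659]
wrist_force: [0.4, 0.3, -0.2]
width: 22.6
grasp_force: 59.0
```

```bash
python3 - <<'E'
from h import *
st(); d=snap('wrist','w6'); st()
for p in ((469.6,-29.7,65),(560.3,-22.5,65)): print(proj(d,p))
cv2.imwrite('pics/w6b.png',cv2.resize(d['image'],(780,585),interpolation=cv2.INTER_CUBIC))
E
```

```text
t 4.5667 grasp [ 507.4 -181.   225.3] tilt 35.23 yaw 95.07 J [ 0.8   0.59 -0.41  1.88 -0.35  1.05  0.74] F [ 0.4  0.3 -0.2] w 22.6 g 59.0
t 4.6167 grasp [ 508.1 -180.5  225.4] tilt 35.26 yaw 95.12 J [ 0.8   0.59 -0.41  1.88 -0.36  1.05  0.74] F [ 1.4  0.6 -1.5] w 22.9 g 59.0
[235.1566483  132.44949068]
[321.56351913 133.19051282]
```

View pics/w6b.png

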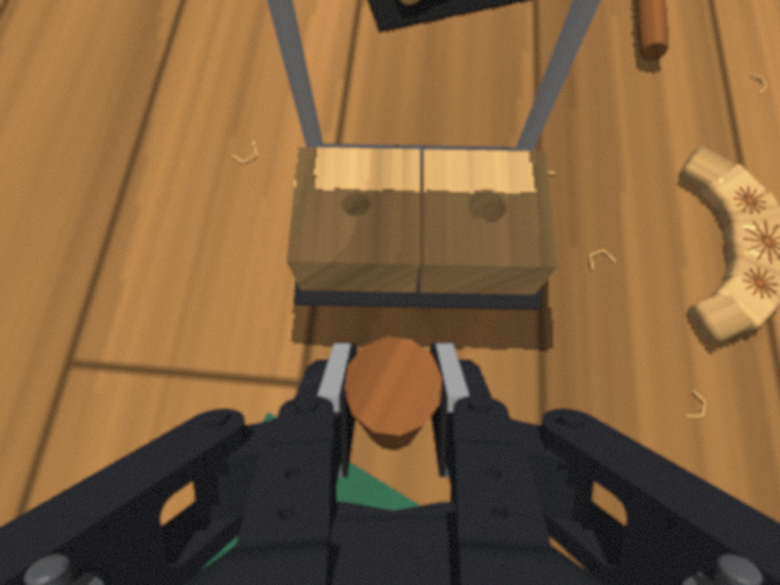

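Near block: the narrow bore is at (233,134) in camera pixels. Far block: the wide bore is at (320,135). So the thick peg goes to the far one. I'll locate the bores precisely and check where the peg sits in the hand.

```bash
python3 - <<'E'
from h import *
d=load('w6'); g=cv2.cvtColor(d['image'],cv2.COLOR_BGR2GRAY).astype(float)
H=[]
for u,v in((233,134),(320,135)):
    w=g[v-16:v+17,u-19:u+20]; bg=np.median(w); 
    print('bg',bg,'min',w.min())
    m=(w<bg-9).astype(np.uint8); n,l,s,c=cv2.connectedComponentsWithStats(m); 
    i=1+np.argmax(s[1:,4]); cc=c[i]+[u-19,v-16]; p=at_z(d,*cc,65); print(cc,s[i],p); H.append(p)
H=np.array(H);e=H[0]-H[1];print('dist',np.linalg.norm(e),'y axis deg',np.degrees(np.arctan2(e[1],e[0])))
o=robot.get_obs()
# peg in hand from the pick
Rg=R.from_euler('xyz',[3.129,-.612,.48]);tg=np.array([469.2,-316.8,78.6])
f=Rg.inv().apply(np.array([457,-320,3])-tg); ax=Rg.inv().apply([0,0,1]); print('foot in tool',f,'axis',ax)
# state at image
Ri=R.from_euler('xyz',[3.138,-.615,1.659]);ti=np.array([506.5,-170.1,209.8])
top=ti+Ri.apply(f+110*ax);print('top pred px',proj(d,top)*1.523,'foot',ti+Ri.apply(f),'seen top (393,385)', )
E
```

```text
bg 102.0 min 67.0
[240.836 136.304] [ 10   8  29  25 500] [476.03688557 -33.73552921  65.        ]
bg 100.0 min 74.0
[319.62682216 135.41690962] [  7   8  24  19 343] [558.32424781 -25.34163026  65.        ]
dist 82.71437313241171 y axis deg -174.17556728466613
foot in tool [-53.49938921  -3.48532074  54.77324067] axis [ 0.57450561  0.01030682 -0.81843575]
top pred px [387.75430275 393.99127384] foot [ 504.28908805 -182.43066437  134.18580435] seen top (393,385)
```

```bash
python3 - <<'E'
from h import *
delta((528,-115,192),95,35)
E
```

```text
d [0.1083 0.0845 0.2133] w [ 0.001  -0.0014  0.0005] rows 1.8 0.0
```

Emit:
drive_tool(series="0.05 0.04 0.1 0 -0.001 0 0; 0.1 0.08 0.2 0 -0.001 0 0; 0.108 0.084 0.213 0 -0.001 0 0; 0.108 0.084 0.213 0 -0.001 0 0; 0.108 0.084 0.213 0 -0.001 0 0")

```text
time_s: 5.03
tcp_pos: [524.4, -105.3, 176.5]
ee_rot: [3.141, -0.611, 1.651]
wrist_force: [0.6, -1.3, -1.2]
width: 22.4
grasp_force: 58.9
```

Emit:
drive_tool(series="0 0 0 0 0 0 0; 0 0 0 0 0 0 0; 0 0 0 0 0 0 0")

```text
time_s: 5.28
tcp_pos: [525.3, -107.1, 177.3]
ee_rot: [3.139, -0.61, 1.65]
wrist_force: [-0.3, -0.3, -0.5]
width: 22.5
grasp_force: 58.9
```

```bash
python3 - <<'E'
from h import *
st(); d=snap('wrist','w7'); st(); print(robot.get_obs()['tcp_pos'],robot.get_obs()['ee_rot'])
cv2.imwrite('pics/w7b.png',cv2.resize(d['image'][60:330,90:430],(800,635),interpolation=cv2.INTER_CUBIC)[:600])
E
```

```text
t 5.2833 grasp [ 526.1 -117.9  192.9] tilt 34.93 yaw 94.52 J [ 0.72  0.62 -0.43  1.94 -0.39  0.92  0.69] F [-0.3 -0.3 -0.5] w 22.5 g 58.9
t 5.3333 grasp [ 526.1 -117.7  192.9] tilt 34.94 yaw 94.54 J [ 0.72  0.62 -0.44  1.94 -0.39  0.92  0.69] F [ 0.1 -1.  -1.1] w 22.5 g 58.9
[ 525.29039193 -106.80588418  177.37276109] [ 3.13917594 -0.60982     1.6500215 ]
```

View pics/w7b.png

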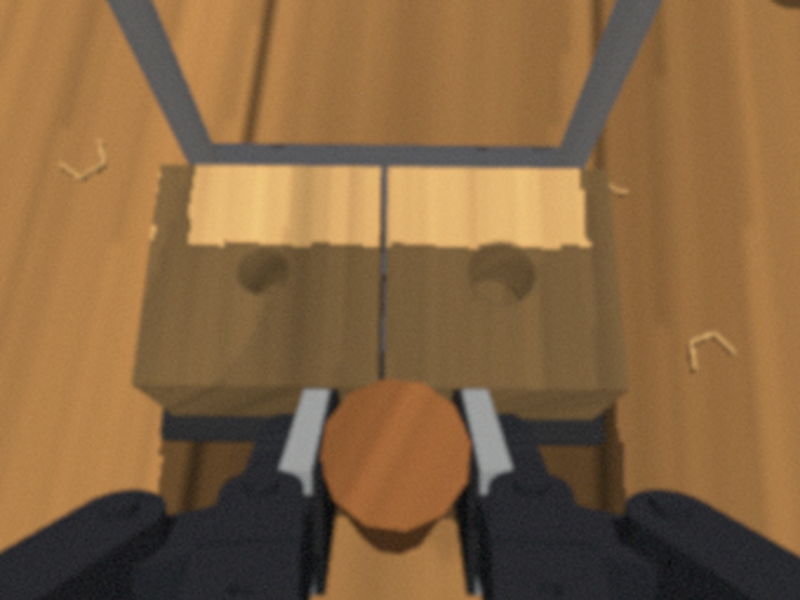

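Crop picture (scale 2.353, origin 90,60): the narrow bore is at (263,272), the wide bore at (502,274) and the peg top at (396,456). The block front corners are at (135,384) and (627,388).

```bash
python3 - <<'E'
from h import *
from scipy.optimize import least_squares
d=load('w7'); c=lambda u,v:np.array([90+u/2.353,60+v/2.353])
obs=[((0,45.5,65),c(263.5,272)),((0,-45.5,65),c(502.5,274)),((-44,90.5,65),c(135,384)),((-44,-90.5,65),c(627,388)),((44,90.5,65),c(161,167)),((44,-90.5,65),c(608,169))]
def w(q,p):
    C,s=np.cos(q[2]),np.sin(q[2]); return (q[0]*100+C*p[0]-s*p[1],q[1]*100+s*p[0]+C*p[1],p[2])
f=lambda q:np.concatenate([proj(d,w(q,p))-u for p,u in obs])
r=least_squares(f,[5.15,-.26,1.65]);print(r.x,r.fun.round(1))
print('narrow',w(r.x,(0,45.5,65)),'wide',w(r.x,(0,-45.5,65)),'yaw',np.degrees(r.x[2]))
print('by pixel',at_z(d,*c(263.5,272),65),at_z(d,*c(502.5,274),65))
Ri=R.from_euler('xyz',[3.139,-.610,1.650]);ti=np.array([525.3,-107.0,177.35])
for f_ in ([-53.5,0,54.8],[-53.5,-3.5,54.8],[-51.5,0,53.5]):
    f_=np.array(f_);ax=np.array([.5745,0,-.8185]);top=ti+Ri.apply(f_+110*ax)
    print(f_,'top px',(proj(d,top)-[90,60])*2.353,'foot w',ti+Ri.apply(f_))
    print('tool x/y +1mm px', (proj(d,top+Ri.apply([1,0,0]))-proj(d,top))*2.353,(proj(d,top+Ri.apply([0,1,0]))-proj(d,top))*2.353)
E
```

```text
[ 5.13672908 -0.27685389  1.64182323] [-0.3 -0.5  0.2 -0.6 -2.4 -0.3  2.7 -0.4 -1.7  0.2  1.5  0.8]
narrow (np.float64(468.2876289322573), np.float64(-30.91439634867413), 65) wide (np.float64(559.0581860861121), np.float64(-24.45638163989735), 65) yaw 94.06954155597273
by pixel [468.65082835 -31.41365924  65.        ] [558.88326727 -25.08279009  65.        ]
[-53.5   0.   54.8] top px [402.27950702 466.82632696] foot w [ 526.42733077 -119.40784047  101.78503047]
tool x/y +1mm px [ 0.01965547 -5.84494853] [6.42149396e+00 2.68644658e-03]
[-53.5  -3.5  54.8] top px [379.80416379 466.81692434] foot w [ 522.9379036  -119.67958058  101.77759275]
tool x/y +1mm px [-0.03023092 -5.84499259] [6.42154479e+00 2.68646785e-03]
[-51.5   0.   53.5] top px [402.40024408 458.98109272] foot w [ 526.35319165 -118.51634075  103.99630423]
tool x/y +1mm px [ 0.02022837 -5.95207849] [6.51954629e+00 2.73647475e-03]
```

```bash
cat >> h.py <<'E'
import os
def foot_goal(bore,sx,sy,z,lean,f,base,yaw=94.07):
    """bore xy; foot centre at stand offset sx,sy, height z over block top, lean deg; f foot in tool; base = tool tilt when peg upright"""
    c,s=np.cos(np.radians(yaw)),np.sin(np.radians(yaw))
    P=np.array([bore[0]+c*sx-s*sy,bore[1]+s*sx+c*sy,65+z]); Rt=tool(yaw,base+lean)
    delta(P-Rt.apply(f),yaw,base+lean,tcp=True)
def foot_now(bore,f,base,yaw=94.07):
    o=robot.get_obs();Rc=R.from_euler('xyz',o['ee_rot']);P=o['tcp_pos']+Rc.apply(f)-[*bore,65]
    c,s=np.cos(np.radians(yaw)),np.sin(np.radians(yaw));z=Rc.as_matrix()[:,2]
    F=o['wrist_force']
    print('t',round(o['time_s'],2),'foot sx %.1f sy %.1f z %.1f'%(c*P[0]+s*P[1],-s*P[0]+c*P[1],P[2]),'lean %.1f'%(np.degrees(np.arccos(-z[2]))-base),'F stand %.1f %.1f %.1f'%(c*F[0]+s*F[1],-s*F[0]+c*F[1],F[2]),'J',np.round(o['joints'],2),'w %.1f g %.0f'%(o['width'],o['grasp_force']))
W=(559.4,-24.7);f1=np.array([-52.7,0,54.8]);b1=35.1
E
python3 - <<'E'
from h import *
foot_now(W,f1,b1); foot_goal(W,3,0,22,18,f1,b1)
E
```

```text
t 5.33 foot sx -91.3 sy 39.6 z 37.3 lean -0.2 F stand -1.0 0.0 -1.1 J [ 0.72  0.62 -0.44  1.94 -0.39  0.92  0.69] w 22.5 g 59
d [0.1619 0.1343 0.1758] w [-0.0011  0.1009  0.002 ] rows 2.0 2.5
```

Emit:
drive_tool(series="0.03 0.05 -0.02 -0.001 0.04 0.002 0; 0.07 0.1 0.03 -0.001 0.075 0.002 0; 0.12 0.134 0.1 -0.001 0.101 0.002 0; 0.162 0.134 0.176 -0.001 0.101 0.002 0; 0.162 0.134 0.176 -0.001 0.101 0.002 0")

```text
time_s: 5.75
tcp_pos: [557.3, -28.5, 160.4]
ee_rot: [-3.133, -0.934, 1.642]
wrist_force: [-2.2, 1.1, -0.2]
width: 22.5
grasp_force: 59.0
```

Emit:
drive_tool(series="0 0 0 0 0 0 0; 0 0 0 0 0 0 0")

```text
time_s: 5.92
tcp_pos: [560.0, -33.2, 162.0]
ee_rot: [-3.142, -0.927, 1.643]
wrist_force: [-0.0, -0.8, -0.9]
width: 22.5
grasp_force: 59.0
```

```bash
python3 - <<'E'
from h import *
foot_now(W,f1,b1); foot_goal(W,3,0,8,18,f1,b1); foot_goal(W,3,0,-1,18,f1,b1)
a=snap('side','s2');b=snap('scene','c2')
cr=lambda d,u,v,s=42: cv2.resize(d['image'][v-s:v+s,u-s:u+s],(400,400),interpolation=cv2.INTER_CUBIC)
q=proj(a,(*W,80)).astype(int);r=proj(b,(*W,80)).astype(int);print(q,r)
cv2.imwrite('pics/m2.png',np.hstack([cr(a,*q),cr(b,*r)]))
E
```

```text
t 5.92 foot sx 3.7 sy 0.0 z 21.9 lean 18.0 F stand -0.8 0.1 -0.9 J [ 0.75  0.8  -0.55  1.89 -0.57  0.98  0.78] w 22.5 g 59
d [-0.0385 -0.      0.0261] w [-0.0004 -0.0001  0.0003] rows 0.3 0.0
d [-0.0625 -0.      0.0441] w [-0.0004 -0.0001  0.0003] rows 0.6 0.0
[243 176] [260 206]
```

View pics/m2.png

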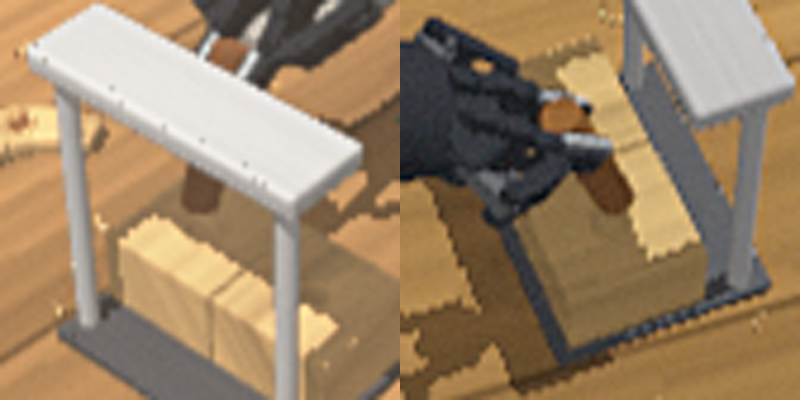

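The side and scene crops show the leaning peg over the far block, clear of the bar. I'll lower it in steps and watch the force.

Emit:
drive_tool(series="-0.02 0 0.013 0 0 0 0; -0.0385 0 0.026 0 0 0 0; -0.05 0 0.035 0 0 0 0; -0.0575 0 0.0405 0 0 0 0; -0.0575 0 0.0405 0 0 0 0")

```text
time_s: 6.43
tcp_pos: [559.4, -33.1, 139.9]
ee_rot: [-3.139, -0.929, 1.641]
wrist_force: [0.8, -0.4, -1.5]
width: 22.5
grasp_force: 59.0
```

```bash
python3 - <<'E'
from h import *
foot_now(W,f1,b1); foot_goal(W,3,0,-2,18,f1,b1); 
E
```

```text
t 6.43 foot sx 3.9 sy 0.7 z -0.1 lean 18.1 F stand -0.5 -0.8 -1.5 J [ 0.75  0.84 -0.55  1.89 -0.57  0.96  0.79] w 22.5 g 59
d [-0.0066  0.002   0.0017] w [-0.0008 -0.0006 -0.0001] rows 0.1 0.0
```

Emit:
drive_tool(series="-0.0067 0.002 0.005 0 0 0 0; -0.0067 0.002 0.005 0 0 0 0; -0.0067 0.002 0.005 0 0 0 0; -0.0067 0.002 0.005 0 0 0 0")

```text
time_s: 6.77
tcp_pos: [560.4, -32.8, 138.5]
ee_rot: [-3.141, -0.928, 1.644]
wrist_force: [-0.5, 0.4, 0.9]
width: 22.6
grasp_force: 59.5
```

```bash
python3 - <<'E'
from h import *
foot_now(W,f1,b1)
E
```

```text
t 6.77 foot sx 4.2 sy -0.4 z -1.5 lean 18.1 F stand 0.4 0.5 0.9 J [ 0.75  0.84 -0.55  1.89 -0.57  0.95  0.8 ] w 22.6 g 59
```

Emit:
drive_tool(series="-0.004 0 -0.0053 0 0 0 0; -0.004 0 -0.0053 0 0 0 0; -0.004 0 -0.0053 0 0 0 0")

```text
time_s: 7.02
tcp_pos: [560.5, -35.2, 138.1]
ee_rot: [-3.141, -0.927, 1.643]
wrist_force: [0.2, 1.6, -1.4]
width: 22.6
grasp_force: 59.3
```

```bash
python3 - <<'E'
from h import *
foot_now(W,f1,b1)
E
```

```text
t 7.02 foot sx 1.7 sy -0.3 z -2.0 lean 18.0 F stand 1.6 -0.3 -1.4 J [ 0.75  0.84 -0.55  1.89 -0.56  0.96  0.8 ] w 22.6 g 59
```

Emit:
drive_tool(series="-0.004 0 -0.0053 0 0 0 0; -0.004 0 -0.0053 0 0 0 0; -0.004 0 -0.0053 0 0 0 0")

```text
time_s: 7.27
tcp_pos: [560.6, -37.0, 138.2]
ee_rot: [-3.141, -0.928, 1.643]
wrist_force: [1.0, -0.1, -1.3]
width: 22.8
grasp_force: 59.3
```

```bash
python3 - <<'E'
from h import *
foot_now(W,f1,b1)
E
```

```text
t 7.27 foot sx -0.0 sy -0.2 z -1.8 lean 18.1 F stand -0.2 -1.0 -1.3 J [ 0.75  0.84 -0.55  1.89 -0.56  0.96  0.8 ] w 22.8 g 59
```

Emit:
drive_tool(series="-0.004 0 -0.0053 0 0 0 0; -0.004 0 -0.0053 0 0 0 0; -0.004 0 -0.0053 0 0 0 0")

```text
time_s: 7.52
tcp_pos: [560.6, -38.0, 138.7]
ee_rot: [-3.14, -0.93, 1.644]
wrist_force: [-0.8, 2.4, -1.0]
width: 22.6
grasp_force: 58.9
```

```bash
python3 - <<'E'
from h import *
foot_now(W,f1,b1)
E
```

```text
t 7.52 foot sx -0.9 sy -0.1 z -1.3 lean 18.2 F stand 2.5 0.6 -1.0 J [ 0.75  0.84 -0.55  1.89 -0.56  0.96  0.8 ] w 22.6 g 59
```

Emit:
drive_tool(series="-0.004 0 -0.0053 0 0 0 0; -0.004 0 -0.0053 0 0 0 0; -0.004 0 -0.0053 0 0 0 0")

```text
time_s: 7.77
tcp_pos: [560.6, -39.0, 139.1]
ee_rot: [-3.14, -0.932, 1.645]
wrist_force: [1.1, 5.0, -2.0]
width: 22.6
grasp_force: 58.8
```

```bash
python3 - <<'E'
from h import *
foot_now(W,f1,b1)
E
```

```text
t 7.77 foot sx -1.8 sy -0.0 z -0.9 lean 18.3 F stand 4.9 -1.5 -2.0 J [ 0.75  0.84 -0.55  1.88 -0.56  0.97  0.8 ] w 22.6 g 59
```

```bash
sed -i 's/^W=(559.4,-24.7)/W=(559.45,-25.4)/' h.py; python3 - <<'E'
from h import *
foot_now(W,f1,b1)
foot_goal(W,2.5,0,-3,9,f1,b1);foot_goal(W,2,0,-4,0,f1,b1)
E
```

```text
t 7.77 foot sx -1.1 sy -0.0 z -0.9 lean 18.3 F stand 4.9 -1.5 -2.0 J [ 0.75  0.84 -0.55  1.88 -0.56  0.97  0.8 ] w 22.6 g 59
d [ 0.0287 -0.0003  0.0444] w [-0.0012 -0.0515  0.0006] rows 0.4 1.3
d [ 0.0463 -0.0001  0.0786] w [-0.0011 -0.1015  0.0007] rows 0.7 2.6
```

Emit:
drive_tool(series="0.015 0 0.022 -0.001 -0.025 0 0; 0.0287 0 0.0444 -0.001 -0.0515 0 0; 0.0287 0 0.0444 -0.001 -0.0515 0 0; 0.0287 0 0.0444 -0.001 -0.0515 0 0")

```text
time_s: 8.1
tcp_pos: [560.0, -24.9, 138.0]
ee_rot: [3.138, -0.766, 1.646]
wrist_force: [0.3, -0.7, -0.9]
width: 22.5
grasp_force: 59.3
```

```bash
python3 - <<'E'
from h import *
foot_now(W,f1,b1)
foot_goal(W,0,0,-4,0,f1,b1);foot_goal(W,0,0,-8,0,f1,b1)
E
```

```text
t 8.1 foot sx 0.4 sy -0.8 z -3.0 lean 8.8 F stand -0.7 -0.3 -0.9 J [ 0.67  0.75 -0.5   1.93 -0.52  0.85  0.73] w 22.5 g 59
d [ 0.0225 -0.0018  0.0304] w [ 0.0004 -0.0488  0.001 ] rows 0.3 1.2
d [ 0.0132 -0.0018  0.04  ] w [ 0.0004 -0.0488  0.001 ] rows 0.3 1.2
```

Emit:
drive_tool(series="0.011 -0.001 0.015 0 -0.025 0 0; 0.0225 -0.002 0.0304 0 -0.0488 0.001 0; 0.0225 -0.002 0.0304 0 -0.0488 0.001 0; 0.0225 -0.002 0.0304 0 -0.0488 0.001 0")

```text
time_s: 8.43
tcp_pos: [558.6, -14.5, 135.2]
ee_rot: [-3.141, -0.614, 1.639]
wrist_force: [0.6, -1.1, -0.2]
width: 22.6
grasp_force: 59.2
```

```bash
python3 - <<'E'
from h import *
foot_now(W,f1,b1)
foot_goal(W,0,0,-8,0,f1,b1)
E
```

```text
t 8.43 foot sx -0.6 sy 0.1 z -4.9 lean 0.1 F stand -1.1 -0.5 -0.2 J [ 0.56  0.68 -0.44  1.97 -0.47  0.76  0.63] w 22.6 g 59
d [-0.0041  0.0001  0.0098] w [ 0.0004 -0.0006 -0.0007] rows 0.1 0.0
```

Emit:
drive_tool(series="-0.005 0 0.01 0 0 0 0; -0.01 0 0.0175 0 0 0 0; -0.01 0 0.0175 0 0 0 0; -0.01 0 0.0175 0 0 0 0")

```text
time_s: 8.77
tcp_pos: [558.5, -14.4, 128.3]
ee_rot: [-3.14, -0.614, 1.636]
wrist_force: [1.1, -0.3, -1.9]
width: 23.0
grasp_force: 59.0
```

```bash
python3 - <<'E'
from h import *
foot_now(W,f1,b1)
foot_goal(W,0,0,-20,0,f1,b1)
E
```

```text
t 8.77 foot sx -0.4 sy 0.3 z -11.9 lean 0.1 F stand -0.4 -1.1 -1.9 J [ 0.56  0.69 -0.45  1.98 -0.47  0.75  0.64] w 23.0 g 59
d [-0.0143  0.0006  0.0232] w [ 0.0005 -0.0005 -0.0014] rows 0.2 0.0
```

Emit:
drive_tool(series="-0.01 0 0.014 0 0 0 0; -0.02 0 0.0285 0 0 0 0; -0.027 0 0.0385 0 0 0 0; -0.027 0 0.0385 0 0 0 0")

```text
time_s: 9.1
tcp_pos: [558.4, -13.8, 114.1]
ee_rot: [-3.141, -0.613, 1.638]
wrist_force: [1.5, 0.2, -1.6]
width: 23.0
grasp_force: 59.0
```

```bash
python3 - <<'E'
from h import *
foot_now(W,f1,b1)
foot_goal(W,0,0,-37,0,f1,b1)
E
```

```text
t 9.1 foot sx 0.1 sy 0.4 z -26.0 lean 0.0 F stand 0.1 -1.6 -1.6 J [ 0.56  0.71 -0.44  1.98 -0.47  0.72  0.65] w 23.0 g 59
d [-0.0212  0.0009  0.0297] w [ 0.0004 -0.0001 -0.001 ] rows 0.3 0.0
```

Emit:
drive_tool(series="-0.01 0 0.015 0 0 0 0; -0.0212 0.0005 0.0297 0 0 0 0; -0.023 0.0005 0.0325 0 0 0 0; -0.023 0.0005 0.0325 0 0 0 0")

```text
time_s: 9.43
tcp_pos: [558.4, -13.7, 102.6]
ee_rot: [-3.14, -0.613, 1.638]
wrist_force: [1.0, 0.2, -1.4]
width: 22.4
grasp_force: 59.0
```

```bash
python3 - <<'E'
from h import *
foot_now(W,f1,b1)
E
```

```text
t 9.43 foot sx 0.2 sy 0.3 z -37.6 lean 0.0 F stand 0.1 -1.0 -1.4 J [ 0.56  0.73 -0.44  1.98 -0.47  0.7   0.66] w 22.4 g 59
```

Emit:
drive_tool(series="-0.0038 0 0.0055 0 0 0 0; -0.0058 0 0.0082 0 0 0 0; -0.0058 0 0.0082 0 0 0 0")

```text
time_s: 9.68
tcp_pos: [558.6, -13.4, 100.6]
ee_rot: [-3.141, -0.613, 1.639]
wrist_force: [0.3, -1.3, 2.4]
width: 22.5
grasp_force: 59.6
```

```bash
python3 - <<'E'
from h import *
foot_now(W,f1,b1)
E
```

```text
t 9.68 foot sx 0.4 sy 0.1 z -39.5 lean 0.0 F stand -1.3 -0.2 2.4 J [ 0.56  0.74 -0.45  1.98 -0.47  0.7   0.66] w 22.5 g 60
```

Emit:
drive_tool(series="0 0 0 0 0 0 0.2; 0 0 0 0 0 0 0.5; 0 0 0 0 0 0 0.55; 0 0 0 0 0 0 0.55; 0 0 0 0 0 0 0.55")

```text
time_s: 10.1
tcp_pos: [558.1, -13.1, 100.1]
ee_rot: [-3.14, -0.613, 1.639]
wrist_force: [0.8, -0.8, 0.4]
width: 47.0
grasp_force: 0.0
```

Emit:
drive_tool(series="0 0 -0.05 0 0 0 0.55; 0 0 -0.15 0 0 0 0.55; 0 0 -0.25 0 0 0 0.55; 0 0 -0.36 0 0 0 0.55; 0 0 -0.36 0 0 0 0.55")

```text
time_s: 10.52
tcp_pos: [566.5, -80.6, 192.3]
ee_rot: [3.132, -0.607, 1.638]
wrist_force: [-0.1, 0.3, 0.1]
width: 47.1
grasp_force: 0.0
```

```bash
python3 - <<'E'
from h import *
st(); d=snap('wrist','w8')
p,r,b=brown(d,(150,100,380,380)); print(r,len(p),p.min(0),p.max(0)); q=p[p[:,1]<p[:,1].min()+r[1][0]]
for z in(135,65): print(proj(d,(*W,z)))
print(proj(d,(W[0]+12,W[1],135))-proj(d,(*W,135)))
E
```

```text
t 10.5167 grasp [567.1 -91.4 207.9] tilt 34.76 yaw 93.87 J [ 0.63  0.62 -0.41  1.89 -0.43  0.93  0.63] F [-0.1  0.3  0.1] w 47.1 g 0.0
((264.5, 217.5), (235.0, 229.0), 90.0) 29954 [150 100] [379 335]
[253.66286973 177.99821798]
[253.97256074 206.14598067]
[17.0070788   1.04859664]
```

Emit:
drive_tool(series="0.06 0 -0.09 0 0 0 0.55; 0.13 0 -0.18 0 0 0 0.55; 0.19 0 -0.27 0 0 0 0.55; 0.247 0 -0.355 0 0 0 0.55; 0.247 0 -0.355 0 0 0 0.55")

```text
time_s: 10.98
tcp_pos: [565.4, -74.8, 323.3]
ee_rot: [3.132, -0.611, 1.646]
wrist_force: [0.9, -0.0, 0.6]
width: 46.9
grasp_force: 0.0
```

```bash
python3 - <<'E'
from h import *
st(); delta((520,120,345),102,35); delta((516,290,340),110,35)
E
```

```text
t 10.9833 grasp [566.1 -85.7 338.9] tilt 35.02 yaw 94.32 J [ 0.64  0.46 -0.42  1.79 -0.44  1.16  0.54] F [ 0.9 -0.   0.6] w 46.9 g 0.0
d [ 0.5807 -0.1106  0.381 ] w [ 0.0275  0.0001 -0.0349] rows 5.1 1.1
d [ 1.0339 -0.0895  0.7191] w [ 0.053   0.0002 -0.0713] rows 9.1 2.2
```

Emit:
drive_tool(series="0.58 -0.11 0.38 0.028 0 -0.035 0.55; 0.58 -0.11 0.38 0.028 0 -0.035 0.55; 0.58 -0.11 0.38 0.028 0 -0.035 0.55; 0.58 -0.11 0.38 0.028 0 -0.035 0.55; 0.58 -0.11 0.38 0.028 0 -0.035 0.55")

```text
time_s: 11.4
tcp_pos: [514.2, 129.4, 323.7]
ee_rot: [-3.127, -0.615, 1.773]
wrist_force: [0.2, -0.4, -0.3]
width: 46.8
grasp_force: 0.0
```

```bash
python3 - <<'E'
from h import *
st(); delta((516,285,260),110,35)
E
```

```text
t 11.4 grasp [516.6 118.8 339.2] tilt 35.23 yaw 101.58 J [ 0.41  0.38 -0.54  1.94 -0.5   1.01  0.4 ] F [ 0.2 -0.4 -0.3] w 46.8 g 0.0
d [0.291  0.1124 0.5272] w [ 0.0223 -0.0015 -0.0382] rows 4.4 1.1
```

Emit:
drive_tool(series="0.12 0.03 0.12 0.022 -0.001 -0.038 0.55; 0.22 0.07 0.27 0.022 -0.001 -0.038 0.55; 0.291 0.112 0.42 0.022 -0.001 -0.038 0.55; 0.291 0.112 0.527 0.022 -0.001 -0.038 0.55; 0.291 0.112 0.527 0.022 -0.001 -0.038 0.55")

```text
time_s: 11.82
tcp_pos: [510.1, 297.5, 243.1]
ee_rot: [-3.14, -0.614, 1.924]
wrist_force: [-1.2, 0.4, 0.3]
width: 47.2
grasp_force: 0.0
```

Emit:
drive_tool(series="0 0 0 0 0 0 0.55; 0 0 0 0 0 0 0.55")

```text
time_s: 11.98
tcp_pos: [512.1, 293.7, 244.0]
ee_rot: [-3.14, -0.612, 1.921]
wrist_force: [1.2, 0.3, -0.5]
width: 47.0
grasp_force: 0.0
```

```bash
python3 - <<'E'
from h import *
st(); d=snap('wrist','w9'); 
u=proj(d,(501,335,113));print(u,proj(d,(501,335,3)))
u=u.astype(int); p,r,b=brown(d,(max(0,u[0]-45),max(0,u[1]-45),u[0]+45,u[1]+70)); print(r,len(p),p.min(0),p.max(0))
for v in np.unique(p[:,1])[::5]: q=p[p[:,1]==v][:,0];print(v,q.min(),q.max(),len(q))
E
```

```text
t 11.9833 grasp [515.8 283.5 259.5] tilt 35.09 yaw 110.04 J [ 0.13  0.53 -0.6   1.94 -0.47  0.77  0.3 ] F [ 1.2  0.3 -0.5] w 47.0 g 0.0
[263.48523649 222.23527843] [262.07548642 243.92364482]
((261.0, 233.5), (39.0, 22.0), 90.0) 691 [250 214] [272 253]
214 260 262 3
219 252 271 20
224 251 272 22
229 251 271 21
234 252 270 19
239 252 269 18
244 253 268 16
249 253 267 15
```

```bash
python3 - <<'E'
from h import *
d=load('w9'); t=at_z(d,261.5,224,113);f=at_z(d,260.2,244.5,3); print(t,f)
Rc=R.from_euler('xyz',[-3.14,-.612,1.921]);tc=np.array([512.1,293.7,244]);print('tool offset top',Rc.inv().apply(t-tc))
delta((t[0],t[1],94),110,35.1)
z=tool(110,35.1).as_matrix()[:,2];delta(np.array([t[0],t[1],94])-60*z,110,35.1)
E
```

```text
[499.86796925 332.84466975 113.        ] [499.08214652 333.54445581   3.        ]
tool offset top [-41.73004754   2.14877944 130.75516672]
d [-0.1716  0.0021  0.5566] w [ 0.0005  0.0005 -0.0002] rows 4.2 0.0
d [-0.1719  0.0024  0.3566] w [ 0.0005  0.0005 -0.0002] rows 2.8 0.0
```

Emit:
drive_tool(series="-0.09 0.004 0.1 0 0 0 0.55; -0.172 0.006 0.2 0 0 0 0.55; -0.172 0.006 0.32 0 0 0 0.55; -0.172 0.006 0.357 0 0 0 0.55; -0.172 0.006 0.357 0 0 0 0.55")

```text
time_s: 12.45
tcp_pos: [508.1, 311.4, 127.2]
ee_rot: [-3.14, -0.613, 1.918]
wrist_force: [-1.1, 0.1, 0.3]
width: 47.3
grasp_force: 0.0
```

Emit:
drive_tool(series="0 0 0 0 0 0 0.55; 0 0 0 0 0 0 0.55")

```text
time_s: 12.62
tcp_pos: [512.0, 311.2, 130.4]
ee_rot: [3.134, -0.61, 1.921]
wrist_force: [-0.2, -0.5, -0.2]
width: 47.1
grasp_force: 0.0
```

```bash
python3 - <<'E'
from h import *
st(); d=snap('wrist','w10'); 
u=proj(d,(499.9,333,113));print(u,proj(d,(499.9,333,3)))
u=u.astype(int); p,r,b=brown(d,(u[0]-50,u[1]-50,u[0]+50,u[1]+70)); print(r,len(p),p.min(0),p.max(0))
for v in np.unique(p[:,1])[::5]: q=p[p[:,1]==v][:,0];print(v,q.min(),q.max(),len(q))
delta((499.9,333,94),110,35.1)
E
```

```text
t 12.6167 grasp [515.5 300.9 146. ] tilt 34.97 yaw 110.06 J [ 0.09  0.71 -0.6   2.   -0.47  0.54  0.38] F [-0.2 -0.5 -0.2] w 47.1 g 0.0
[252.68328242 204.29924907] [253.66987567 240.95778972]
((252.0, 220.5), (63.0, 34.0), 90.0) 943 [235 189] [269 252]
189 253 253 1
194 241 264 6
199 237 268 5
204 235 269 4
209 236 269 4
214 237 268 7
219 238 267 15
224 239 266 28
229 240 265 26
234 242 265 24
239 242 264 23
244 243 263 21
249 246 261 16
d [-0.002  -0.0149  0.2103] w [0.0025 0.0008 0.0003] rows 1.5 0.1
```

Emit:
drive_tool(series="-0.002 -0.012 0.05 0.002 0 0 0.55; -0.002 -0.012 0.12 0.002 0 0 0.55; -0.002 -0.012 0.19 0.002 0 0 0.55; -0.002 -0.012 0.21 0.002 0 0 0.55; -0.002 -0.012 0.21 0.002 0 0 0.55")

```text
time_s: 13.08
tcp_pos: [494.5, 344.2, 76.9]
ee_rot: [-3.139, -0.612, 1.92]
wrist_force: [-0.4, -0.1, -0.0]
width: 47.1
grasp_force: 0.0
```

```bash
python3 - <<'E'
from h import *
st(); d=snap('wrist','w11'); 
u=proj(d,(499.9,333,113));print(u);u=u.astype(int)
im=d['image'][150:384,130:390]; cv2.imwrite('pics/w11b.png',cv2.resize(im,None,fx=2,fy=2,interpolation=cv2.INTER_CUBIC))
delta((499.9,333,94),110,35.1)
h=cv2.cvtColor(d['image'],cv2.COLOR_BGR2HSV); m=cv2.inRange(h,(5,90,60),(18,255,255));
for v in range(u[1]-20,u[1]+25,6): q=np.where(m[v,210:310])[0]+210; print(v,q.min() if len(q) else 0,q.max() if len(q) else 0,len(q))
E
```

```text
t 13.0833 grasp [498.3 334.   92.5] tilt 35.04 yaw 110.04 J [ 0.03  0.8  -0.6   2.03 -0.48  0.42  0.39] F [-0.4 -0.1 -0. ] w 47.1 g 0.0
[264.35481468 258.98007332]
d [ 0.0002  0.002  -0.0044] w [-0.0005  0.0005  0.0001] rows 0.0 0.0
238 252 275 24
244 245 282 38
250 240 286 47
256 239 288 50
262 238 289 52
268 239 288 50
274 241 286 46
280 245 281 37
```

Emit:
drive_tool(series="0 0.005 -0.004 0 0 0 0.55; 0 0.005 -0.004 0 0 0 0.3; 0 0.005 -0.004 0 0 0 0; 0 0.005 -0.004 0 0 0 0; 0 0.005 -0.004 0 0 0 0")

```text
time_s: 13.55
tcp_pos: [497.4, 343.4, 78.4]
ee_rot: [-3.141, -0.611, 1.92]
wrist_force: [-0.4, -1.4, 6.0]
width: 16.9
grasp_force: 58.3
```

Emit:
drive_tool(series="0 0 0 0 0 0 0; 0 0 0 0 0 0 0; 0 0 0 0 0 0 0; 0 0 0 0 0 0 0; 0 0 0 0 0 0 0")

```text
time_s: 13.97
tcp_pos: [497.4, 343.5, 78.4]
ee_rot: [-3.141, -0.611, 1.92]
wrist_force: [0.5, -2.6, 5.6]
width: 16.1
grasp_force: 58.3
```

```bash
python3 - <<'E'
from h import *
st(); o=robot.get_obs(); print(o['tcp_pos'],o['ee_rot'])
Rc=R.from_euler('xyz',o['ee_rot']); print('foot in tool',Rc.inv().apply(np.array([499.9,333,3])-o['tcp_pos']),Rc.inv().apply([0,0,1]))
up=Rc.inv().apply([0,0,150]);print(up/300)
E
```

```text
t 13.9667 grasp [501.2 333.2  94. ] tilt 35.0 yaw 109.99 J [ 0.03  0.8  -0.6   2.02 -0.48  0.42  0.38] F [ 0.5 -2.6  5.6] w 16.1 g 58.3
[497.4409671  343.47843457  78.41780075] [-3.14083203 -0.61091403  1.91965865]
foot in tool [-52.01552632  -1.22859952  55.64678489] [ 5.73616407e-01 -6.23044412e-04 -8.19123818e-01]
[ 2.86808203e-01 -3.11522206e-04 -4.09561909e-01]
```

Emit:
drive_tool(series="0.07 0 -0.1 0 0 0 0; 0.15 0 -0.21 0 0 0 0; 0.22 0 -0.31 0 0 0 0; 0.287 0 -0.41 0 0 0 0; 0.33 0 -0.48 0 0 0 0")

```text
time_s: 14.38
tcp_pos: [497.5, 343.2, 255.7]
ee_rot: [3.14, -0.611, 1.923]
wrist_force: [1.7, -0.9, -1.6]
width: 16.5
grasp_force: 58.7
```

```bash
python3 - <<'E'
from h import *
st(); delta((503,230,385),104,35)
E
```

```text
t 14.3833 grasp [501.2 332.9 271.3] tilt 35.0 yaw 110.16 J [ 0.04  0.52 -0.59  1.94 -0.49  0.75  0.24] F [ 1.7 -0.9 -1.6] w 16.5 g 58.7
d [-0.0482 -0.1081 -0.4967] w [-0.0192 -0.      0.028 ] rows 3.7 0.9
```

Emit:
drive_tool(series="0.02 -0.03 -0.15 -0.01 0 0.01 0; -0.01 -0.06 -0.27 -0.019 0 0.028 0; -0.03 -0.09 -0.39 -0.019 0 0.028 0; -0.048 -0.108 -0.497 -0.019 0 0.028 0; -0.048 -0.108 -0.497 -0.019 0 0.028 0")

```text
time_s: 14.8
tcp_pos: [504.7, 235.0, 369.9]
ee_rot: [3.136, -0.606, 1.809]
wrist_force: [2.0, 0.1, -1.1]
width: 16.2
grasp_force: 58.7
```

```bash
python3 - <<'E'
from h import *
st(); delta((500,-120,385),94,35)
E
```

```text
t 14.8 grasp [507.1 224.4 385.5] tilt 34.73 yaw 103.63 J [ 0.24  0.32 -0.56  1.9  -0.53  1.    0.24] F [ 2.   0.1 -1.1] w 16.2 g 58.7
d [-0.9135 -0.2845 -0.633 ] w [-0.0289  0.0014  0.0439] rows 8.3 1.3
```

Emit:
drive_tool(series="-0.913 -0.285 -0.633 -0.029 0.001 0.044 0; -0.913 -0.285 -0.633 -0.029 0.001 0.044 0; -0.913 -0.285 -0.633 -0.029 0.001 0.044 0; -0.913 -0.285 -0.633 -0.029 0.001 0.044 0; -0.913 -0.285 -0.633 -0.029 0.001 0.044 0")

```text
time_s: 15.22
tcp_pos: [497.8, 30.2, 365.0]
ee_rot: [-3.13, -0.612, 1.644]
wrist_force: [1.1, 0.1, -1.2]
width: 16.5
grasp_force: 58.7
```

```bash
python3 - <<'E'
from h import *
st(); delta((500,-125,380),94.07,35)
E
```

```text
t 15.2167 grasp [498.8  19.4 380.5] tilt 35.1 yaw 94.18 J [ 0.54  0.29 -0.44  1.94 -0.53  1.14  0.47] F [ 1.1  0.1 -1.2] w 16.5 g 58.7
d [-0.3941 -0.0335 -0.2742] w [-0.004  -0.0005  0.0005] rows 3.5 0.1
```

Emit:
drive_tool(series="-0.394 -0.033 -0.274 -0.004 0 0 0; -0.394 -0.033 -0.274 -0.004 0 0 0; -0.394 -0.033 -0.274 -0.004 0 0 0; -0.394 -0.033 -0.274 -0.004 0 0 0; -0.394 -0.033 -0.274 -0.004 0 0 0")

```text
time_s: 15.63
tcp_pos: [500.6, -119.1, 363.0]
ee_rot: [3.141, -0.61, 1.633]
wrist_force: [1.2, -0.7, -1.7]
width: 16.2
grasp_force: 58.7
```

Emit:
drive_tool(series="-0.08 0 0.114 0 0 0 0; -0.16 0 0.228 0 0 0 0; -0.24 0 0.342 0 0 0 0; -0.32 0 0.456 0 0 0 0; -0.354 0 0.505 0 0 0 0")

```text
time_s: 16.05
tcp_pos: [497.8, -110.0, 175.3]
ee_rot: [-3.136, -0.616, 1.641]
wrist_force: [-1.0, 0.0, -0.6]
width: 16.7
grasp_force: 58.7
```

Emit:
drive_tool(series="0 0 0 0 0 0 0; 0 0 0 0 0 0 0; 0 0 0 0 0 0 0")

```text
time_s: 16.3
tcp_pos: [501.8, -111.7, 181.1]
ee_rot: [3.137, -0.613, 1.646]
wrist_force: [1.4, 0.0, -0.8]
width: 16.6
grasp_force: 58.7
```

```bash
python3 - <<'E'
from h import *
st(); d=snap('wrist','w12');o=robot.get_obs();print(o['tcp_pos'],o['ee_rot'])
cv2.imwrite('pics/w12b.png',cv2.resize(d['image'][60:330,90:430],(800,635),interpolation=cv2.INTER_CUBIC)[:600])
c=lambda q:(q-[90,60])*2.353
N=(468.6,-31.8)
print('narrow pred',c(proj(d,(*N,65))),'thick top pred',c(proj(d,(*W,135))))
for f_ in ([-52,0,55.6],): 
    P=o['tcp_pos']+R.from_euler('xyz',o['ee_rot']).apply(np.array(f_)+110*np.array([.5736,0,-.8192]));print('top',c(proj(d,P)))
E
```

```text
t 16.3 grasp [ 502.5 -122.6  196.7] tilt 35.11 yaw 94.3 J [ 0.69  0.58 -0.35  1.99 -0.45  0.93  0.77] F [ 1.4  0.  -0.8] w 16.6 g 58.7
[ 502.05370692 -112.10655744  181.50702847] [ 3.13570524 -0.61173299  1.64619133]
narrow pred [325.58470337 271.43106885] thick top pred [612.13760838 183.67183386]
top [403.63956919 459.15663163]
```

View pics/w12b.png

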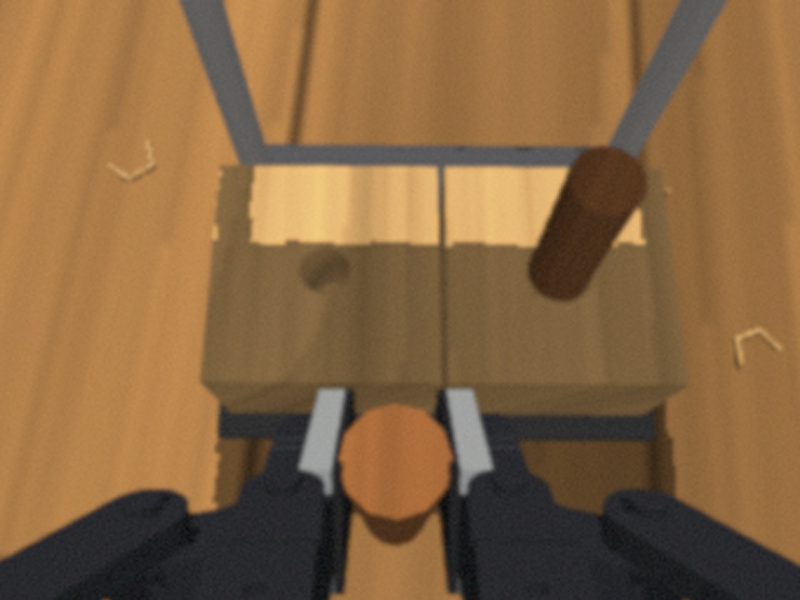

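The last picture shows the thick peg seated upright in the far bore (top at 607,183) and the narrow bore clear at (325,270). The slim peg is centred in the pads at (396,460). I'll use the same routine for the slim peg.

```bash
echo 'N=(468.55,-31.8);f2=np.array([-52.2,0,55.5]);b2=35.0' >> h.py; python3 - <<'E'
from h import *
foot_now(N,f2,b2); foot_goal(N,2.5,0,20,18,f2,b2)
E
```

```text
t 16.35 foot sx -93.3 sy -28.1 z 41.1 lean 0.1 F stand -0.0 -0.2 -0.6 J [ 0.69  0.58 -0.35  1.99 -0.45  0.93  0.77] w 16.4 g 59
d [ 0.156  -0.0925  0.1961] w [0.0009 0.0997 0.0013] rows 1.9 2.5
```

Emit:
drive_tool(series="0.03 -0.04 -0.02 0 0.04 0.001 0; 0.07 -0.08 0.03 0 0.075 0.001 0; 0.12 -0.092 0.1 0.001 0.1 0.001 0; 0.156 -0.0925 0.196 0.001 0.1 0.001 0; 0.156 -0.0925 0.196 0.001 0.1 0.001 0")

```text
time_s: 16.77
tcp_pos: [465.9, -38.9, 158.7]
ee_rot: [-3.133, -0.932, 1.639]
wrist_force: [-0.5, 0.2, 0.2]
width: 16.5
grasp_force: 58.6
```

Emit:
drive_tool(series="0 0 0 0 0 0 0; 0 0 0 0 0 0 0; 0 0 0 0 0 0 0")

```text
time_s: 17.02
tcp_pos: [469.5, -43.7, 159.6]
ee_rot: [3.141, -0.924, 1.641]
wrist_force: [0.8, -0.0, -0.6]
width: 16.6
grasp_force: 58.6
```

```bash
python3 - <<'E'
from h import *
foot_now(N,f2,b2); foot_goal(N,2.5,0,8,18,f2,b2);foot_goal(N,2.5,0,1,18,f2,b2)
E
```

```text
t 17.02 foot sx 0.8 sy -0.1 z 19.5 lean 17.9 F stand -0.1 -0.8 -0.6 J [ 0.79  0.73 -0.47  2.07 -0.64  0.96  0.95] w 16.6 g 59
d [-0.0274 -0.0003  0.0272] w [ 0.0003  0.0004 -0.0001] rows 0.3 0.0
d [-0.046  -0.0003  0.0413] w [ 0.0003  0.0004 -0.0001] rows 0.4 0.0
```

Emit:
drive_tool(series="-0.014 0 0.014 0 0 0 0; -0.0274 0 0.0272 0 0 0 0; -0.037 0 0.034 0 0 0 0; -0.046 0 0.0413 0 0 0 0; -0.046 0 0.0413 0 0 0 0")

```text
time_s: 17.43
tcp_pos: [468.1, -41.0, 139.7]
ee_rot: [-3.137, -0.928, 1.637]
wrist_force: [1.5, 0.5, -0.4]
width: 17.0
grasp_force: 58.9
```

```bash
python3 - <<'E'
from h import *
foot_now(N,f2,b2); foot_goal(N,2.5,0,-2,18,f2,b2)
E
```

```text
t 17.43 foot sx 4.0 sy 1.3 z -0.4 lean 18.2 F stand 0.4 -1.6 -0.4 J [ 0.79  0.76 -0.47  2.07 -0.64  0.93  0.97] w 17.0 g 59
d [-0.0068  0.0036 -0.0003] w [-0.0003 -0.0008 -0.0009] rows 0.1 0.0
```

Emit:
drive_tool(series="-0.006 0.002 0.002 0 -0.001 -0.001 0; -0.006 0.002 0.002 0 -0.001 -0.001 0; -0.006 0.002 0.002 0 -0.001 -0.001 0; -0.006 0.002 0.002 0 -0.001 -0.001 0")

```text
time_s: 17.77
tcp_pos: [468.8, -41.7, 138.1]
ee_rot: [3.141, -0.923, 1.644]
wrist_force: [0.7, 0.8, -2.1]
width: 16.4
grasp_force: 58.7
```

```bash
python3 - <<'E'
from h import *
foot_now(N,f2,b2)
E
```

```text
t 17.77 foot sx 2.9 sy 0.4 z -2.0 lean 17.9 F stand 0.7 -0.8 -2.1 J [ 0.79  0.76 -0.47  2.07 -0.63  0.92  0.97] w 16.4 g 59
```

Emit:
drive_tool(series="-0.004 0 -0.0053 0 0 0 0; -0.004 0 -0.0053 0 0 0 0; -0.004 0 -0.0053 0 0 0 0")

```text
time_s: 18.02
tcp_pos: [468.8, -43.0, 138.7]
ee_rot: [3.141, -0.925, 1.644]
wrist_force: [1.4, 1.8, -1.0]
width: 16.5
grasp_force: 58.6
```

```bash
python3 - <<'E'
from h import *
foot_now(N,f2,b2)
E
```

```text
t 18.02 foot sx 1.7 sy 0.6 z -1.4 lean 18.0 F stand 1.7 -1.6 -1.0 J [ 0.79  0.76 -0.47  2.07 -0.63  0.93  0.97] w 16.5 g 59
```

Emit:
drive_tool(series="-0.004 0 -0.0053 0 0 0 0; -0.004 0 -0.0053 0 0 0 0; -0.004 0 -0.0053 0 0 0 0")

```text
time_s: 18.27
tcp_pos: [468.7, -44.1, 139.0]
ee_rot: [-3.141, -0.927, 1.645]
wrist_force: [2.7, 5.2, -1.7]
width: 16.4
grasp_force: 58.5
```

```bash
python3 - <<'E'
from h import *
foot_now(N,f2,b2)
E
```

```text
t 18.27 foot sx 0.8 sy 0.8 z -1.1 lean 18.1 F stand 5.0 -3.1 -1.7 J [ 0.79  0.77 -0.47  2.07 -0.63  0.93  0.97] w 16.4 g 59
```

```bash
sed -i 's/^N=(468.55,-31.8)/N=(468.45,-30.3)/' h.py; python3 - <<'E'
from h import *
foot_now(N,f2,b2)
foot_goal(N,2.3,-.7,-2.5,9,f2,b2)
E
```

```text
t 18.27 foot sx -0.7 sy 0.8 z -1.1 lean 18.1 F stand 5.0 -3.1 -1.7 J [ 0.79  0.77 -0.47  2.07 -0.63  0.93  0.97] w 16.4 g 59
d [0.0292 0.0048 0.0407] w [-0.0007 -0.0505  0.0006] rows 0.4 1.3
```

Emit:
drive_tool(series="0.015 0.002 0.02 0 -0.025 0 0; 0.029 0.005 0.041 -0.001 -0.0505 0 0; 0.029 0.005 0.041 -0.001 -0.0505 0 0; 0.029 0.005 0.041 -0.001 -0.0505 0 0")

```text
time_s: 18.6
tcp_pos: [468.6, -30.1, 138.5]
ee_rot: [3.139, -0.765, 1.646]
wrist_force: [-0.2, 0.0, 0.0]
width: 16.4
grasp_force: 59.2
```

```bash
python3 - <<'E'
from h import *
foot_now(N,f2,b2)
foot_goal(N,0,-.2,-3.5,0,f2,b2)
E
```

```text
t 18.6 foot sx 1.0 sy -0.3 z -2.7 lean 8.9 F stand 0.0 0.2 0.0 J [ 0.7   0.68 -0.44  2.12 -0.61  0.81  0.9 ] w 16.4 g 59
d [0.022  0.0002 0.0286] w [ 0.0002 -0.0492  0.0009] rows 0.3 1.2
```

Emit:
drive_tool(series="0.011 0 0.0145 0 -0.025 0 0; 0.022 0 0.0286 0 -0.049 0.001 0; 0.022 0 0.0286 0 -0.049 0.001 0; 0.022 0 0.0286 0 -0.049 0.001 0")

```text
time_s: 18.93
tcp_pos: [467.9, -20.1, 136.1]
ee_rot: [-3.14, -0.613, 1.639]
wrist_force: [0.8, 0.1, 0.1]
width: 16.3
grasp_force: 59.2
```

```bash
python3 - <<'E'
from h import *
foot_now(N,f2,b2)
foot_goal(N,0,-.1,-9,0,f2,b2)
E
```

```text
t 18.93 foot sx -0.5 sy -0.1 z -4.4 lean 0.1 F stand 0.0 -0.8 0.1 J [ 0.59  0.6  -0.4   2.16 -0.58  0.7   0.81] w 16.3 g 59
d [-0.007  -0.0004  0.014 ] w [ 0.0001 -0.0006 -0.0007] rows 0.1 0.0
```

Emit:
drive_tool(series="-0.004 0 0.008 0 0 0 0; -0.007 0 0.0145 0 0 0 0; -0.009 0 0.017 0 0 0 0; -0.009 0 0.017 0 0 0 0")

```text
time_s: 19.27
tcp_pos: [468.0, -19.9, 129.5]
ee_rot: [-3.14, -0.612, 1.636]
wrist_force: [0.6, -0.3, -1.3]
width: 16.4
grasp_force: 59.0
```

```bash
python3 - <<'E'
from h import *
foot_now(N,f2,b2)
foot_goal(N,0,0,-25,0,f2,b2)
E
```

```text
t 19.27 foot sx -0.4 sy -0.1 z -10.9 lean 0.1 F stand -0.3 -0.6 -1.3 J [ 0.59  0.61 -0.4   2.16 -0.58  0.69  0.81] w 16.4 g 59
d [-0.0257 -0.001   0.0395] w [ 0.0004 -0.0005 -0.0015] rows 0.3 0.0
```

Emit:
drive_tool(series="-0.01 0 0.015 0 0 0 0; -0.02 0 0.03 0 0 0 0; -0.0257 0 0.0385 0 0 0 0; -0.0257 0 0.0385 0 0 0 0")

```text
time_s: 19.6
tcp_pos: [467.9, -18.9, 115.7]
ee_rot: [-3.14, -0.612, 1.638]
wrist_force: [-0.0, -0.5, -0.9]
width: 16.7
grasp_force: 58.8
```

```bash
python3 - <<'E'
from h import *
foot_now(N,f2,b2)
foot_goal(N,0,0,-37.5,0,f2,b2)
E
```

```text
t 19.6 foot sx 0.5 sy -0.1 z -24.8 lean 0.0 F stand -0.5 0.0 -0.9 J [ 0.59  0.64 -0.4   2.17 -0.58  0.66  0.82] w 16.7 g 59
d [-0.0257 -0.0007  0.0339] w [ 0.0002 -0.0002 -0.0011] rows 0.3 0.0
```

Emit:
drive_tool(series="-0.012 0 0.016 0 0 0 0; -0.025 0 0.034 0 0 0 0; -0.025 0 0.034 0 0 0 0; -0.025 0 0.034 0 0 0 0")

```text
time_s: 19.93
tcp_pos: [468.1, -18.9, 103.5]
ee_rot: [-3.141, -0.612, 1.638]
wrist_force: [-0.1, 0.0, -0.2]
width: 16.4
grasp_force: 58.9
```

```bash
python3 - <<'E'
from h import *
foot_now(N,f2,b2)
E
```

```text
t 19.93 foot sx 0.6 sy -0.4 z -36.9 lean 0.0 F stand 0.0 0.1 -0.2 J [ 0.59  0.66 -0.4   2.17 -0.58  0.64  0.84] w 16.4 g 59
```

Emit:
drive_tool(series="-0.0038 0 0.0055 0 0 0 0; -0.0058 0 0.0082 0 0 0 0; -0.0058 0 0.0082 0 0 0 0")

```text
time_s: 20.18
tcp_pos: [468.4, -19.0, 100.8]
ee_rot: [3.142, -0.611, 1.639]
wrist_force: [-0.1, 0.3, -1.0]
width: 16.5
grasp_force: 58.9
```

```bash
python3 - <<'E'
from h import *
foot_now(N,f2,b2)
E
```

```text
t 20.18 foot sx 0.4 sy -0.7 z -39.6 lean 0.0 F stand 0.3 0.1 -1.0 J [ 0.6   0.67 -0.4   2.17 -0.59  0.63  0.84] w 16.5 g 59
```

Not at the bottom yet, so down another 1.5 mm. Then release and retreat.

Emit:
drive_tool(series="-0.003 0 0.0041 0 0 0 0; -0.003 0 0.0041 0 0 0 0; -0.003 0 0.0041 0 0 0 0")

```text
time_s: 20.43
tcp_pos: [468.5, -18.7, 100.3]
ee_rot: [3.141, -0.612, 1.64]
wrist_force: [-0.5, -2.0, 6.2]
width: 16.5
grasp_force: 59.7
```

```bash
python3 - <<'E'
from h import *
foot_now(N,f2,b2)
E
```

```text
t 20.43 foot sx 0.7 sy -0.9 z -40.1 lean 0.1 F stand -1.9 0.7 6.2 J [ 0.6   0.67 -0.4   2.17 -0.59  0.63  0.84] w 16.5 g 60
```

Emit:
drive_tool(series="0 0 0 0 0 0 0.2; 0 0 0 0 0 0 0.4; 0 0 0 0 0 0 0.5; 0 0 0 0 0 0 0.5; 0 0 0 0 0 0 0.5")

```text
time_s: 20.85
tcp_pos: [468.3, -19.0, 99.3]
ee_rot: [-3.141, -0.611, 1.639]
wrist_force: [0.3, 0.2, -0.2]
width: 42.7
grasp_force: 0.0
```

Emit:
drive_tool(series="0 0 -0.05 0 0 0 0.5; 0 0 -0.15 0 0 0 0.5; 0 0 -0.25 0 0 0 0.5; 0 0 -0.36 0 0 0 0.5; 0 0 -0.4 0 0 0 0.5")

```text
time_s: 21.27
tcp_pos: [474.9, -91.0, 200.2]
ee_rot: [3.137, -0.607, 1.639]
wrist_force: [0.3, 0.7, -0.2]
width: 42.8
grasp_force: 0.0
```

Emit:
drive_tool(series="0 0 0 0 0 0 0.5; 0 0 0 0 0 0 0.5; 0 0 0 0 0 0 0.5")

```text
time_s: 21.52
tcp_pos: [472.0, -86.5, 196.9]
ee_rot: [-3.139, -0.613, 1.639]
wrist_force: [-0.3, 0.1, -0.7]
width: 42.9
grasp_force: 0.0
```

```bash
python3 - <<'E'
from h import *
st(); d=snap('wrist','w13')
for B,n,r in((W,'thick',12),(N,'slim',9)):
    for z in(135,65): print(n,z,proj(d,(*B,z)).round(1))
    u=proj(d,(*B,135)).astype(int); s=30
    h=cv2.cvtColor(d['image'],cv2.COLOR_BGR2HSV);m=cv2.inRange(h,(3,110,20),(12,255,140))[u[1]-s:u[1]+s+20,u[0]-s:u[0]+s]
    k,l,S,c=cv2.connectedComponentsWithStats(m);i=1+np.argmax(S[1:,4]);print(S[i]+[u[0]-s,u[1]-s,0,0,0])
E
```

```text
t 21.5167 grasp [472.8 -97.4 212.5] tilt 35.1 yaw 93.91 J [ 0.67  0.52 -0.34  2.06 -0.5   0.92  0.79] F [-0.3  0.1 -0.7] w 42.9 g 0.0
thick 135 [387.  181.9]
thick 65 [358.5 209.2]
[364 175  13  15  46]
slim 135 [260. 180.]
slim 65 [259.7 207.7]
[258 190   9  18  45]
```

```bash
python3 -c "
from workcell import robot
print(robot.job_done())"
```

```text
the job is handed in; nothing more can be done
None
```

Both pegs went in leaning about 18 degrees, were straightened, slid to the bottom of their own bores and let go; I handed the job in at about 21.5 s, with no contact over about 6 N, but the hand-in returned no verdict.

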